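Turn the flatting pad over onto its drying stand

ROBOT

A 6-joint arm with a two-finger parallel gripper is mounted at the origin on a cart in front of the work surface, level with it; the furniture and walls round the work are solid. World frame = base frame: x ahead of the robot, y to its left, z up, the work surface at z = 0. Lengths are in m, angles in rad, forces in N, time in s.
With the tool pointing down it reaches from about 0.275 to 0.725 m from the base axis. Payload 5.6 kg.
Tool frame: the origin (TCP) lies midway between the tips of the shut fingers; the grasp point (between the pads) lies manip.hold_point_z behind it (manip.hold_point_z is the distance from the TCP to the grasp point, in m); z points along the fingers, y is the line along which they close (so a half turn about z gives the same grasp; the last joint's range is limited). The gripper opens to 85 mm and grips with 20 to 120 N. Pads are 22 mm wide; open, the fingers measure 114 mm over their backs; the gripper's body (76 mm by 85 mm) begins 54 mm behind the grasp point. The pads swing forward as they close: fully open they stand 13 mm farther back than shut.
Start: joints at [1.551, 0.255, 0.108, 0, -1.424, -0.285], TCP at [0.165, 0.525, 0.196] pointing down, gripper open.
Joint ranges: [-2.95, 2.95], [-1.21, 1.97], [-1.09, 1.5], [-2.87, 1.71], [-2.94, -0.07], [-3.05, 3.05]. Speed limits (rad/s): [2.57, 2.57, 3.14, 3.14, 3.14, 3.14].

INTERFACE

Orientations are given as a unit quaternion [w, x, y, z].
In Python, from plant import manip gives the robot as it stands. The module is installed in compiled form; this text tells all that it offers.
- The arm moves only by the tool play_rows, never from a script. Its argument "moves" is a list of rows, each a list of 6 numbers: the shift along the world's x, y, z in m, then the turn, a rotation vector about the world's x, y, z in degrees. In form: [[tx, ty, tz, rx, ry, rz], ...]. A call has 1 to 12 rows; each row is the pose to reach, as a shift and turn from the pose commanded when the call began; what a row does not reach only later rows make up. A row lasts 1/12 s, in which the tool goes at most 41.7 mm and 7.16 degrees, less where a joint would pass 70% of its speed; a pose out of reach is approached as far as the arm can. A call with a gripper value outside its range is refused whole. "hand" is the opening, from 0 (shut) to 1 (fully open), set as the call begins (left out, the last holds). The fingers move at their own pace and stop on an object; "grip_force" is the grip in N (left out, the last holds). Time passes only in rows, so rows that repeat a pose let the fingers close. It gives the time, the measured TCP pose, the force, the opening and the grip force at its end, in the units of the state.
- manip.get_obs(): the state, without advancing time (a new reading comes with each control period).
- manip.grab_frame(name): name is "scene" or "top"; returns the picture (400x640x3 uint8, red, green, blue); there is no depth.
- manip.get_calibration(name): a dict with "fov_y" (degrees; the focal length in pixels is half the picture's height over the tangent of half this angle, whatever the lens; pixels are square), "cx", "cy" (the principal point, pixels), "R" (3x3) and "t" (3): a world point X has camera coordinates R X + t. Camera axes: x right, y down, z forward; pixel columns grow to the right and rows downward; lengths in m; the calibration is good to about 2 mm. A picture is of the moment at which its call begins. get_calibration takes no time and is no camera call.
- manip.finish_job(): hands the job in; it is judged then, once.
Trained networks look in the newest picture that a camera, given by its name, has taken for a name from the list of things; names that differ only in an ending like _2 or _b are one class to them, and where a whole thing is asked for, a point or a joint stands for the part that bears it (a point fixed in the world has none). Each returns a list of dicts, best first, with "score" (0 to 1); they miss things now and then, are a little off and sometimes report something else, mostly with a low value. They report only what shows in the picture. A call takes as long as a camera call. They do not tell look-alikes from the thing itself.
- manip.boxes_of(camera, query): "box" ([left, top, width, height] in pixels, round what is visible of it).
- manip.cut_out(camera, query): "region" (400x640 bool, what is visible of it) and "box" ([left, top, width, height] in pixels, round what is visible of it).
- manip.pinpoint(camera, query): "at" ([column, row] in pixels: a listed point, or the origin of a listed thing).
The state is a dict: "time_s": time; "joint_pos": joint angles; "qvel": joint speeds; "effort": joint torques, N m; "tool_pos": TCP position; "tool_rot": TCP orientation; "force": force on the tool from outside, world axes, zero at the start; "moment": the same for the moment, N m; "opening": opening from 0.0 (shut) to 1.0 (fully open); "grip_force": force on a finger pad.
Only numpy, scipy, OpenCV 4.12 (cv2) and the standard library are available. Lean on these libraries where they do the work, as an engineer would, in place of code of your own. Each camera call takes 0.05 s, during which the arm holds its last target. There are 200 camera calls.

TASK

The flat rubber-faced flatting pad lies rubber down on the worktop in front of its low drying stand. Push it up against the stand's front face, tip it up on edge there and over onto the deck so that it lies flat with the rubber up, then push it straight back until it meets the stop at the back of the deck. Press only lightly on the pad throughout, and leave the small tin and the roll of tape beside it where they are.

Things in the scene. Friction and masses are not known exactly. Their poses are not given: they have to be found in the camera images.
- pad: loose flatting pad (hand sanding pad), 0.15 to 0.31 kg: hard grey plate 110 mm (x) by 130 mm (y), 6 mm thick, on a dark rubber layer 100 by 120 mm, 16 mm thick, so the plate overhangs it 5 mm all round; 22 mm in all. Origin: centre of the rubber's face; z points from there to the plate: z up = rubber down (as it starts), z down = rubber up. Too wide to grip as it lies
- stand: low grey stand fixed to the worktop: solid deck 24 mm high, 200 mm wide (y), 110 mm deep (x), upright front face. Origin: foot of the front face, mid-width; x points from the front to the stop, z up. bolted feet 7 mm high stick out 15 mm at its sides; friction coefficient 0.5 to 0.7. The pad starts before the front face, a few cm off, turned up to 17 degrees to it
- small_tin: bystander: small lever-lid tin, 68 mm across, 79 mm high, origin under its centre
- tape: bystander: roll of fine-line tape lying flat, 58 mm across, 19 mm high, origin under its centre
- stop (a point): middle of the foot of the stop's front face, on the deck at its back edge (stand frame x = 110 mm, z = 24 mm); the stop is a bar 8 mm thick across the whole deck, rising 18 mm above it; axes as the stand's
There are look-alikes about, which are no part of the job. Of the things that look like the pad, the larger one is meant.

How it is judged:
By the outcome, as a careful person would: the job done as asked, in the order asked, and still so for the second after the job is handed in, with the robot touching nothing.
It also fails if it takes over 72 s, if anything falls off the work surface, if the arm or the gripper's body presses on something with over 40 N, if the wrist force passes 120 N, or if a joint passes its speed limit or range.

## Working session

There is one attempt and no reset: what is moved stays moved. The work goes in short steps, Python scripts to look and compute and a tool call to move; the robot and the scene stay as the last step left them, time stands still between calls to the robot, and variables do not carry over. Pictures are saved under pics/ and viewed, at most 10 in all, crops included, and the job is handed in when it is done.

Besides the shell and the picture viewer there is one more tool, called by a JSON object that holds its "fn" and its "kwargs". play_rows: Moves the arm, as the interface text tells. Its arguments: {"type":"object","properties":{"moves":{"type":"array"},"hand":{"type":"number"},"grip_force":{"type":"number"}},"required":["moves"]}

```bash
mkdir -p pics; cat > h.py <<'E'
import numpy as np, cv2
from plant import manip
def ray(cam,uv):
    c=manip.get_calibration(cam); f=200/np.tan(np.radians(c['fov_y'])/2)
    R=np.array(c['R']);t=np.array(c['t'])
    d=R.T@np.array([(uv[0]-c['cx'])/f,(uv[1]-c['cy'])/f,1.]); return -R.T@t,d
def atz(cam,uv,z):
    o,d=ray(cam,uv); return o+d*(z-o[2])/d[2]
def proj(cam,X):
    c=manip.get_calibration(cam); f=200/np.tan(np.radians(c['fov_y'])/2)
    p=np.array(c['R'])@np.array(X)+np.array(c['t']); return np.array([c['cx']+f*p[0]/p[2],c['cy']+f*p[1]/p[2]])
def save(cam,name):
    im=manip.grab_frame(cam); cv2.imwrite(f'pics/{name}.png',im[:,:,::-1]); return im
E
python3 - <<'E'
from h import *
np.set_printoptions(precision=4,suppress=True)
a=save('scene','s0');b=save('top','t0')
cv2.imwrite('pics/both0.png',np.vstack([a,b])[:,:,::-1][::1])
cv2.imwrite('pics/both0.png',cv2.resize(np.vstack([a,b])[:,:,::-1],(480,600),interpolation=cv2.INTER_AREA))
for cam in('scene','top'):
    print(cam,manip.get_calibration(cam))
    for q in('pad','stand','small_tin','tape'):
        for r in manip.cut_out(cam,q): 
            m=r['region'].astype(np.uint8);cs,_=cv2.findContours(m,0,2);c=max(cs,key=cv2.contourArea)
            print(q,round(r['score'],2),r['box'],m.sum(),[np.round(v,1).tolist() for v in cv2.minAreaRect(c)[:2]],cv2.minAreaRect(c)[2])
        print([(round(r['score'],2),np.round(r['at'],1).tolist()) for r in manip.pinpoint(cam,q)])
    print('stop',[(round(r['score'],2),np.round(r['at'],1).tolist()) for r in manip.pinpoint(cam,'stop')])
print(manip.hold_point_z,manip.get_obs())
E
```

```text
scene {'fov_y': 45.363217943392556, 'cx': 323.5107483623813, 'cy': 201.72314542387164, 'R': array([[-0.8622, -0.5065,  0.0125],
       [-0.2126,  0.3394, -0.9163],
       [ 0.4599, -0.7927, -0.4003]]), 't': array([0.5786, 0.1271, 1.21  ])}
pad 0.66 [330.1, 210.6, 42.9, 27.4] 883 [[349.8, 226.4], [40.3, 27.3]] 3.814074993133545
pad 0.52 [395.4, 184.4, 26.2, 10.6] 67 [[397.0, 190.0], [8.0, 8.0]] 90.0
[(0.95, [349.1, 230.0]), (0.63, [410.0, 191.7])]
stand 0.96 [256.0, 190.4, 70.9, 50.5] 1923 [[293.8, 215.5], [42.8, 58.4]] 46.97493362426758
stand 0.39 [331.2, 213.6, 41.5, 27.6] 862 [[349.7, 226.5], [40.2, 27.3]] 3.5763344764709473
[(0.58, [306.7, 224.8])]
small_tin 0.86 [319.0, 227.3, 26.8, 38.8] 1105 [[331.5, 246.5], [41.0, 27.0]] 90.0
[(0.94, [330.0, 265.8])]
tape 0.73 [358.6, 199.3, 18.9, 16.7] 207 [[368.0, 206.0], [12.0, 18.0]] 90.0
[(0.49, [368.5, 208.3])]
stop [(0.79, [277.8, 212.5])]
top {'fov_y': 50.74897381595945, 'cx': 321.3779707019284, 'cy': 198.994125920538, 'R': array([[-0.0245, -0.9997, -0.0018],
       [-0.9789,  0.0244, -0.2029],
       [ 0.2029, -0.0033, -0.9792]]), 't'
[... 432 characters left out ...]
7, 34.5, 25.7] 842 [[232.5, 253.5], [29.0, 35.0]] 90.0
[(0.59, [239.2, 256.2])]
tape 0.63 [356.3, 218.0, 24.4, 20.6] 320 [[367.5, 229.0], [22.0, 23.0]] 90.0
[(0.84, [366.5, 224.8])]
stop [(0.72, [284.6, 153.3])]
0.0187 {'time_s': 1.0, 'joint_pos': array([ 1.5506,  0.2551,  0.1082,  0.    , -1.4239, -0.2846]), 'qvel': array([ 0.0008, -0.0001,  0.0014, -0.0005,  0.0003,  0.001 ]), 'effort': array([ -0.0001, -38.6409,  23.8071,   5.3683,  -0.0006,   0.    ]), 'tool_pos': array([0.165 , 0.5247, 0.1963]), 'tool_rot': array([-0.    ,  0.9884, -0.1518,  0.    ]), 'force': array([-0.1014, -0.2464,  0.314 ]), 'moment': array([0.0251, 0.0059, 0.0328]), 'grip_force': 0.0, 'opening': 0.9998622575511764}
```

View pics/t0.png

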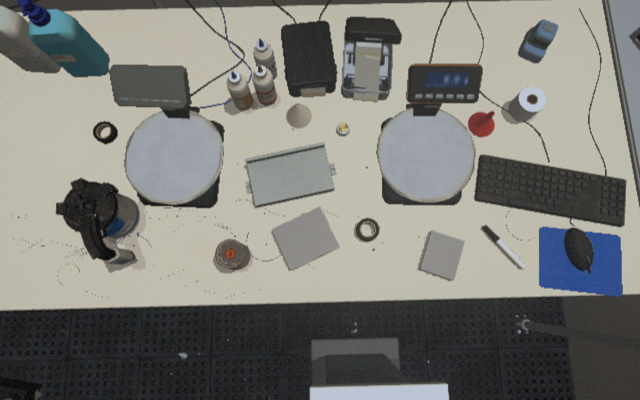

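View pics/s0.png

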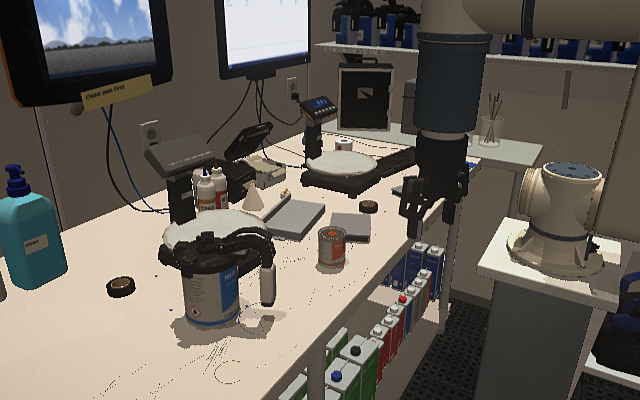

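Top view: there are two pad-like grey plates, A at (305,237), 2456 px in area, and B at (442,254), 1504 px. A is the larger and lies just before the stand at (290,174), so A fits the description. The tin is at (232,253) and the tape at (367,229). The scene view shows the same layout: stand (294,215), pad (350,226), tin (331,247).

I'll confirm this in a crop and fit the poses.

```bash
cat >> h.py <<'E'
from scipy.optimize import minimize
def hullmask(cam,pts):
    uv=np.array([proj(cam,p) for p in pts]); S=16
    m=np.zeros((400,640),np.uint8); cv2.fillConvexPoly(m,cv2.convexHull((uv*S).round().astype(np.int32)),1,lineType=8,shift=4); return m.astype(bool)
def softhull(cam,pts):
    uv=cv2.convexHull(np.array([proj(cam,p) for p in pts],np.float32))
    return uv
def box(x0,x1,y0,y1,z0,z1,X,Y,a):
    c,s=np.cos(a),np.sin(a)
    return [(X+c*x-s*y,Y+s*x+c*y,z) for x in(x0,x1) for y in(y0,y1) for z in(z0,z1)]
def fit(obs,shape,x0):
    def cost(p):
        e=0
        for cam,m in obs:
            h=hullmask(cam,shape(*p)); e+=1-(h&m).sum()/max((h|m).sum(),1)
        return e
    best=None
    for k in range(3):
        r=minimize(cost,x0 if best is None else best.x,method='Nelder-Mead',options=dict(initial_simplex=np.array([x0 if best is None else best.x]*4)+np.vstack([np.zeros(3),np.diag([.01,.01,.1])]),xatol=1e-4,fatol=1e-4))
        best=r if best is None or r.fun<best.fun else best
    return best.x,best.fun
pad=lambda x,y,a: box(-.055,.055,-.065,.065,.016,.022,x,y,a)+box(-.05,.05,-.06,.06,0,.016,x,y,a)
padup=lambda x,y,a,z=.024: box(-.055,.055,-.065,.065,z,z+.006,x,y,a)+box(-.05,.05,-.06,.06,z+.006,z+.022,x,y,a)
stand=lambda x,y,a: box(0,.11,-.1,.1,0,.024,x,y,a)+box(.11,.118,-.1,.1,0,.042,x,y,a)
E
python3 - <<'E'
from h import *
np.set_printoptions(precision=4,suppress=True)
im=save('top','t1'); cv2.imwrite('pics/crop.png',cv2.resize(im[130:280,200:480,::-1],None,fx=2.8,fy=2.8,interpolation=cv2.INTER_CUBIC))
def near(cam,q,uv):
    return min(manip.cut_out(cam,q),key=lambda r:np.hypot(r['box'][0]+r['box'][2]/2-uv[0],r['box'][1]+r['box'][3]/2-uv[1]))['region']
for i in range(1):
    mp=near('top','pad',(305,237)); ms=near('top','stand',(292,174))
    p0=atz('top',(305,237),.022); print('p0',p0)
    print('pad',fit([('top',mp)],pad,[p0[0],p0[1],.25]))
    s0=atz('top',(296,199),0); 
    k=np.ones((7,1),np.uint8); 
    print('stand',fit([('top',ms)],stand,[s0[0],s0[1],.15]),s0)
    print('stop',atz('top',(284.6,153.3),.024), 'tin',atz('top',(239.2,256.2),0),atz('top',(232,253),.079),'tape',atz('top',(367.5,229),.01))
    print('front edge pts',atz('top',(253,205),.024),atz('top',(334,189),.024))
    gs=near('scene','pad',(350,226)); print('pad scene',fit([('scene',gs)],pad,[p0[0],p0[1],.25]))
    gt=near('scene','stand',(293,215)); print('stand scene',fit([('scene',gt)],stand,[s0[0],s0[1],.15]))
    print('scene stop',atz('scene',(277.8,212.5),.024),'tin',atz('scene',(330,265.8),0),'tape',atz('scene',(368.5,208.3),0))
E
```

```text
p0 [0.4912 0.1618 0.022 ]Traceback (most recent call last):
  File "<stdin>", line 9, in <module>
  File "h.py", line 32, in fit
    r=minimize(cost,x0 if best is None else best.x,method='Nelder-Mead',options=dict(initial_simplex=np.array([x0 if best is None else best.x]*4)+np.vstack([np.zeros(3),np.diag([.01,.01,.1])]),xatol=1e-4,fatol=1e-4))
    res = _minimize_neldermead(fun, x0, args, callback, bounds=bounds,
                               **options)
    fxcc = func(xcc)
    fx = function(np.copy(x), *(wrapper_args + args))
  File "h.py", line 28, in cost
    h=hullmask(cam,shape(*p)); e+=1-(h&m).sum()/max((h|m).sum(),1)
  File "h.py", line 16, in hullmask
    uv=np.array([proj(cam,p) for p in pts]); S=16
                 ~~~~^^^^^^^
  File "h.py", line 10, in proj
    c=manip.get_calibration(cam); f=200/np.tan(np.radians(c['fov_y'])/2)
ValueError: time passes only in moves, steps and waits
```

View pics/crop.png

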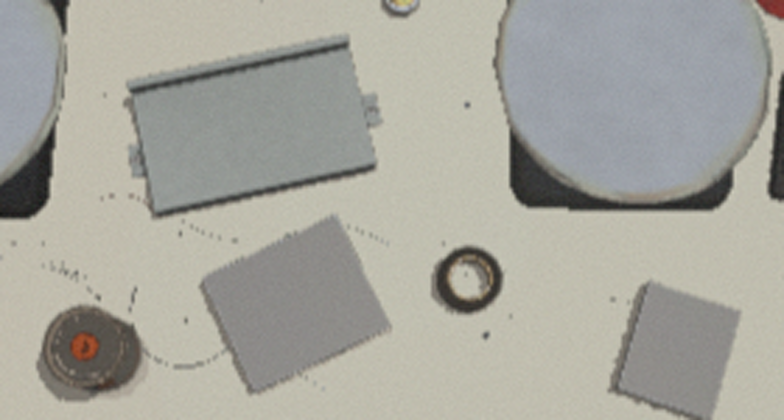

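The crop shows that plate A (crop centre (297,303)) is clearly larger than look-alike B (675,350). A sits directly before the stand, turned about 15° to its front edge, which runs from (155,213) to (375,167). Calibration calls are limited, so I'll cache them.

```bash
python3 - <<'E'
s=open('h.py').read().replace("manip.get_calibration(cam)","cal(cam)")
s=s.replace("def ray(","import functools\n@functools.cache\ndef cal(cam): return manip.get_calibration(cam)\ndef near(cam,q,uv):\n    return min(manip.cut_out(cam,q),key=lambda r:np.hypot(r['box'][0]+r['box'][2]/2-uv[0],r['box'][1]+r['box'][3]/2-uv[1]))['region']\ndef ray(",1)
open('h.py','w').write(s)
E
python3 - <<'E'
from h import *
np.set_printoptions(precision=4,suppress=True)
save('top','t2');save('scene','s2')
mp=near('top','pad',(305,237)); ms=near('top','stand',(292,174));gs=near('scene','pad',(350,226))
p0=atz('top',(305,237),.022); s0=atz('top',(296,199),0)
print('pad',fit([('top',mp)],pad,[p0[0],p0[1],.25]))
print('stand',fit([('top',ms)],stand,[s0[0],s0[1],.15]),s0)
print('stop',atz('top',(284.6,153.3),.024), 'tin',atz('top',(239.2,256.2),0),atz('top',(232,253),.079),'tape',atz('top',(367.5,229),.01))
for n,u,z in (('fL',(155,207),.024),('fR',(375,164),.024),('footL',(155,214),0),('footR',(375,169),0),('padN',(205,281),.022),('padE',(334,215),.022),('padS',(388,328),.022),('padW',(256,392),.022)):
    print(n,atz('top',(200+u[0]/2.8,130+u[1]/2.8),z))
print('pad scene',fit([('scene',gs)],pad,[p0[0],p0[1],.25]))
print('scene stop',atz('scene',(277.8,212.5),.024),'tin',atz('scene',(330,265.8),0),'tape',atz('scene',(368.5,208.3),0))
E
```

```text
pad (array([0.492 , 0.1612, 0.4187]), np.float64(0.03361012257809415))
stand (array([0.5918, 0.1852, 0.2032]), np.float64(0.052853133769878435)) [0.5902 0.1837 0.    ]
stop [0.7033 0.2095 0.024 ] tin [0.4506 0.3246 0.    ] [0.4523 0.3257 0.079 ] tape [0.5085 0.0085 0.01  ]
fL [0.5753 0.2822 0.024 ]
fR [0.6092 0.0883 0.024 ]
footL [0.5737 0.2859 0.    ]
footR [0.6101 0.0876 0.    ]
padN [0.5092 0.2387 0.022 ]
padE [0.5647 0.1255 0.022 ]
padS [0.4647 0.0814 0.022 ]
padW [0.4132 0.1954 0.022 ]
pad scene (array([0.4941, 0.1593, 0.4464]), np.float64(0.2100840336134454))
scene stop [0.6946 0.215  0.024 ] tin [0.446  0.3528 0.    ] tape [0.5114 0.0043 0.    ]
```

```bash
cat > k.py <<'E'
import numpy as np, json, sys
from scipy.spatial.transform import Rotation as Ro
A=np.radians(10.4); S0=np.array([.592,.186,0]); EX=np.array([np.cos(A),np.sin(A),0]); EY=np.array([-np.sin(A),np.cos(A),0]); EZ=np.array([0,0,1.])
R0=Ro.from_euler('z',10.4,degrees=True)*Ro.from_matrix(np.diag([1.,-1,-1]))   # tool down, closing line along EY
def pose(cx,cz,phi,sy=-.006,back=.013):
    """TCP pose that puts the fingers' front lower corner at stand (cx,cz), pitch phi below horizontal"""
    R=Ro.from_rotvec(-np.radians(90-phi)*EY)*R0; p=np.radians(phi)
    d=np.cos(p)*EX-np.sin(p)*EZ; e=np.sin(p)*EX+np.cos(p)*EZ
    return S0+cx*EX+sy*EY+cz*EZ+back*d-.011*e,R
def delta(P,R,p0,r0):
    rv=np.degrees((R*r0.inv()).as_rotvec()); return np.round(np.r_[P-p0,0*rv],4)[:3].tolist()+np.round(rv,2).tolist()
def q2r(q): return Ro.from_quat([q[1],q[2],q[3],q[0]])
E
python3 - <<'E'
from k import *
p0=np.array([.165,.525,.1963]);r0=q2r([0,.9884,-.1518,0])
for c in [(-.215,.12,60),(-.215,.05,60),(-.215,.0138,60)]:
    P,R=pose(*c);print(P,delta(P,R,p0,r0))
E
```

```text
[0.37863869 0.14074065 0.10324167] [0.2136, -0.3843, -0.0931, -1.87, -30.23, 27.22]
[0.37863869 0.14074065 0.03324167] [0.2136, -0.3843, -0.1631, -1.87, -30.23, 27.22]
[ 0.37863869  0.14074065 -0.00295833] [0.2136, -0.3843, -0.1993, -1.87, -30.23, 27.22]
```

{"fn": "play_rows", "kwargs": {"moves": [[0.03, -0.03, 0, 0, -3, 3], [0.06, -0.065, 0, 0, -6, 6], [0.085, -0.1, 0, -0.5, -9, 9], [0.107, -0.135, 0, -0.5, -12, 12], [0.125, -0.17, 0, -1, -15, 15], [0.14, -0.205, 0, -1, -18, 18], [0.155, -0.24, 0, -1.4, -21, 21], [0.17, -0.275, 0, -1.6, -24, 24], [0.185, -0.31, 0, -1.8, -27, 26], [0.2, -0.345, 0, -1.87, -30.23, 27.22], [0.2136, -0.3843, -0.03, -1.87, -30.23, 27.22], [0.2136, -0.3843, -0.03, -1.87, -30.23, 27.22]], "hand": 1, "grip_force": 20}}

```text
time_s: 2.4
tool_pos: [0.3775, 0.1346, 0.1626]
tool_rot: [-0.022, 0.962, 0.086, 0.257]
force: [-0.2, -2.4, 0.4]
opening: 0.999
grip_force: 0.0
```

{"fn": "play_rows", "kwargs": {"moves": [[0, 0, -0.03, 0, 0, 0], [0, 0, -0.06, 0, 0, 0], [0, 0, -0.09, 0, 0, 0], [0, 0, -0.12, 0, 0, 0], [0, 0, -0.14, 0, 0, 0], [0, 0, -0.15, 0, 0, 0], [0, 0, -0.155, 0, 0, 0], [0, 0, -0.155, 0, 0, 0]]}}

```text
time_s: 3.07
tool_pos: [0.4015, 0.1503, 0.0659]
tool_rot: [-0.021, 0.968, 0.088, 0.233]
force: [-1.2, 0.5, -0.3]
opening: 0.998
grip_force: 0.0
```

```bash
python3 - <<'E'
from h import *; from k import *
im=save('top','t3');im2=save('scene','s3')
cv2.imwrite('pics/v3.png',np.vstack([cv2.resize(im[190:300,200:420],(800,400)),cv2.resize(im2[180:280,270:470],(400,200))[:, :].repeat(1,0) if 0 else cv2.resize(im2[190:265,300:600],(800,200))])[:,:,::-1])
o=manip.get_obs();P,R=pose(-.215,.0138,60);print(o['tool_pos'],P,o['tool_rot'],R.as_quat()[[3,0,1,2]],o['force'],o['joint_pos'])
E
```

```text
[0.40133    0.15038257 0.06619209] [ 0.37863869  0.14074065 -0.00295833] [-0.02083448  0.96828168  0.08803987  0.23290662] [-0.02345744  0.96195046  0.08754435  0.25775385] [0.12431775 0.24754731 0.647942  ] [ 0.9401418  -0.22006974 -1.08807524  0.76831073 -0.46777365  0.15778924]
```

View pics/v3.png

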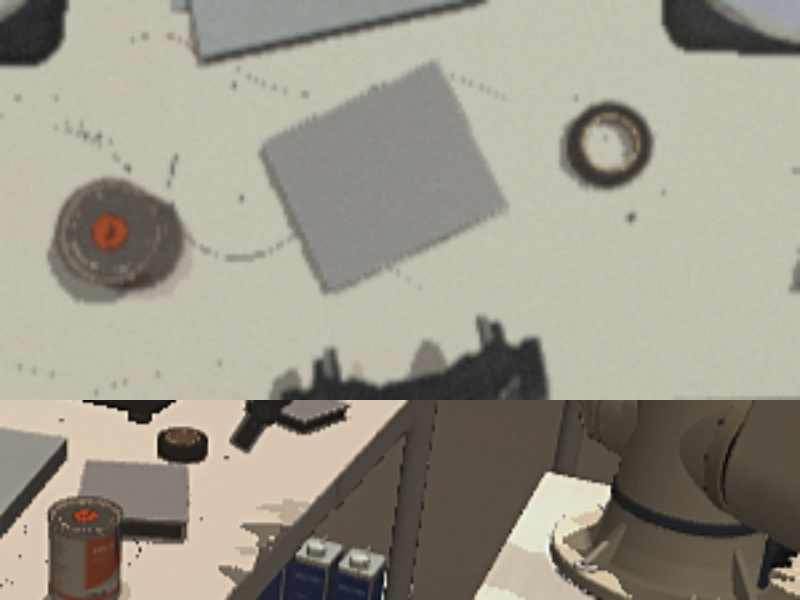

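The top view shows the pad at (385,175) unmoved and the gripper still behind it at the lower edge. The arm hit its joint 3 limit with the tool tilted this close in. I'll push with the fingers upright and tilt only once the pad is at the stand.

```bash
python3 - <<'E'
from k import *
p0=np.array([.4013,.1504,.0662]);r0=q2r([-.0208,.9683,.0880,.2329])
for c in [(-.215,.08,90),(-.215,.008,90)]:
    P,R=pose(*c);print(P,delta(P,R,p0,r0))
E
```

```text
[0.37079596 0.13930124 0.067     ] [-0.0305, -0.0111, 0.0008, -4.84, 26.61, 0.01]
[ 0.37079596  0.13930124 -0.005     ] [-0.0305, -0.0111, -0.0712, -4.84, 26.61, 0.01]
```

{"fn": "play_rows", "kwargs": {"moves": [[0, 0, 0.02, -1, 6, 0], [0, 0, 0.03, -2, 12, 0], [-0.01, -0.005, 0.03, -3, 18, 0], [-0.02, -0.01, 0.03, -4, 24, 0], [-0.0305, -0.0111, 0.03, -4.84, 26.61, 0], [-0.0305, -0.0111, 0.03, -4.84, 26.61, 0], [-0.0305, -0.0111, 0.03, -4.84, 26.61, 0]]}}

```text
time_s: 3.75
tool_pos: [0.372, 0.14, 0.0961]
tool_rot: [-0.0, 0.996, 0.09, 0.0]
force: [-0.6, -0.8, -0.2]
opening: 1.002
grip_force: 0.0
```

```bash
python3 - <<'E'
from h import *; from k import *
o=manip.get_obs();P,R=pose(-.215,.008,90);r0=q2r(o['tool_rot']);print(o['tool_pos'],delta(P,R,o['tool_pos'],r0),o['force'],o['joint_pos'],o['time_s'])
E
```

```text
[0.37199158 0.14004157 0.09605393] [-0.0012, -0.0007, -0.1011, -0.01, -0.0, 0.1] [-0.63702306 -0.78586146 -0.20021357] [ 7.58862612e-01  1.15529014e-02 -4.42211773e-01 -1.42062266e-04
 -1.11693056e+00  9.91840878e-01] 3.75
```

{"fn": "play_rows", "kwargs": {"moves": [[0, 0, -0.03, 0, 0, 0], [0, 0, -0.06, 0, 0, 0], [0, 0, -0.08, 0, 0, 0], [0, 0, -0.09, 0, 0, 0], [0, 0, -0.097, 0, 0, 0], [0, 0, -0.101, 0, 0, 0], [0, 0, -0.101, 0, 0, 0]]}}

```text
time_s: 4.33
tool_pos: [0.3702, 0.139, -0.0052]
tool_rot: [0.0, 0.996, 0.091, -0.0]
force: [0.3, -0.4, -0.4]
opening: 1.001
grip_force: 0.0
```

{"fn": "play_rows", "kwargs": {"moves": [[0.012, 0.0022, 0, 0, 0, 0], [0.024, 0.0044, 0, 0, 0, 0], [0.032, 0.0059, 0, 0, 0, 0], [0.04, 0.0073, 0, 0, 0, 0], [0.048, 0.0088, 0, 0, 0, 0], [0.054, 0.0099, 0, 0, 0, 0], [0.06, 0.011, 0, 0, 0, 0], [0.066, 0.0121, 0, 0, 0, 0], [0.072, 0.0132, 0, 0, 0, 0], [0.078, 0.0143, 0, 0, 0, 0], [0.084, 0.0154, 0, 0, 0, 0], [0.088, 0.0161, 0, 0, 0, 0]]}}

```text
time_s: 5.33
tool_pos: [0.4596, 0.1555, -0.0051]
tool_rot: [0.0, 0.996, 0.091, -0.0]
force: [1.0, -0.2, 0.3]
opening: 1.003
grip_force: 0.0
```

{"fn": "play_rows", "kwargs": {"moves": [[0.003, 0.0005, 0, 0, 0, 0], [0.006, 0.0011, 0, 0, 0, 0], [0.008, 0.0015, 0, 0, 0, 0], [0.01, 0.0018, 0, 0, 0, 0]]}}

```text
time_s: 5.67
tool_pos: [0.4689, 0.1571, -0.0051]
tool_rot: [0.0, 0.996, 0.091, -0.0]
force: [-0.3, -0.2, 0.4]
opening: 1.002
grip_force: 0.0
```

```bash
python3 - <<'E'
from h import *; from k import *
np.set_printoptions(precision=4,suppress=True)
im=save('top','t4');save('scene','s4')
m=near('top','pad',(300,215)); print(m.sum(),fit([('top',m)],pad,[.533,.17,.2]))
cv2.imwrite('pics/v4.png',cv2.resize(im[130:280,200:420],(800,545),interpolation=cv2.INTER_CUBIC)[:,:,::-1])
o=manip.get_obs();print(o['tool_pos'],o['force'])
E
```

```text
1497 (array([0.533, 0.17 , 0.2  ]), np.float64(1.0))
[ 0.4688  0.1571 -0.0051] [0.284  0.4517 0.0012]
```

View pics/v4.png

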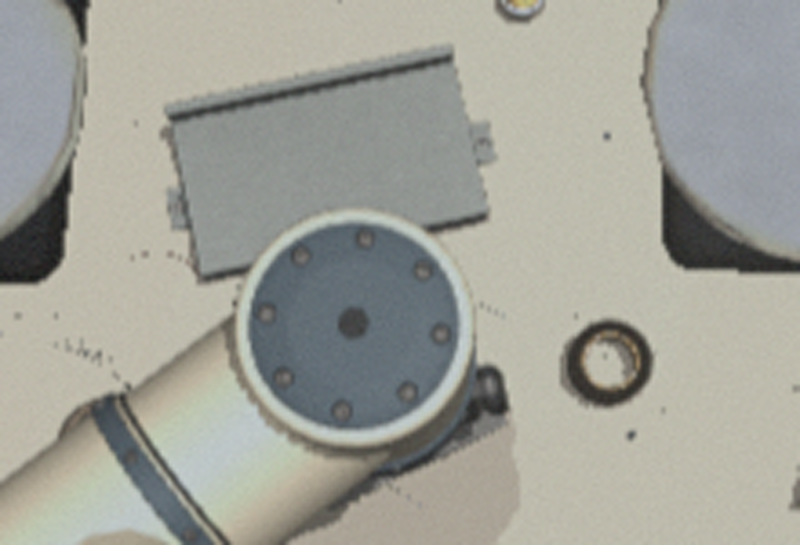

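The top view is blocked by the wrist at (355,325); only the stand (330,160) and the tape (608,362) show, and both are where they were. I'll creep on until the force shows contact.

{"fn": "play_rows", "kwargs": {"moves": [[0.001, 0.0002, 0, 0, 0, 0], [0.002, 0.0004, 0, 0, 0, 0], [0.003, 0.0005, 0, 0, 0, 0], [0.004, 0.0007, 0, 0, 0, 0], [0.004, 0.0007, 0, 0, 0, 0]]}}

```text
time_s: 6.23
tool_pos: [0.473, 0.1579, -0.0051]
tool_rot: [0.0, 0.996, 0.091, -0.0]
force: [0.0, -0.5, -0.0]
opening: 1.002
grip_force: 0.0
```

{"fn": "play_rows", "kwargs": {"moves": [[0.001, 0.0002, 0, 0, 0, 0], [0.002, 0.0004, 0, 0, 0, 0], [0.002, 0.0004, 0, 0, 0, 0]]}}

```text
time_s: 6.48
tool_pos: [0.475, 0.1583, -0.0051]
tool_rot: [0.0, 0.996, 0.091, -0.0]
force: [0.5, 0.6, -0.5]
opening: 0.998
grip_force: 0.0
```

{"fn": "play_rows", "kwargs": {"moves": [[0.001, 0.0002, 0, 0, 0, 0], [0.002, 0.0004, 0, 0, 0, 0], [0.002, 0.0004, 0, 0, 0, 0]]}}

```text
time_s: 6.73
tool_pos: [0.477, 0.1587, -0.0051]
tool_rot: [0.0, 0.996, 0.091, -0.0]
force: [0.8, 0.4, 0.3]
opening: 1.0
grip_force: 0.0
```

{"fn": "play_rows", "kwargs": {"moves": [[0.001, 0.0002, 0, 0, 0, 0], [0.002, 0.0004, 0, 0, 0, 0], [0.002, 0.0004, 0, 0, 0, 0]]}}

```text
time_s: 6.98
tool_pos: [0.479, 0.1591, -0.0051]
tool_rot: [0.0, 0.996, 0.091, -0.0]
force: [-0.6, -0.3, 0.3]
opening: 1.003
grip_force: 0.0
```

```bash
python3 - <<'E'
from h import *
im=save('scene','s5')
cv2.imwrite('pics/v5.png',cv2.resize(im[170:270,240:400],(800,500),interpolation=cv2.INTER_CUBIC)[:,:,::-1])
E
```

```text
(no output)
```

View pics/v5.png

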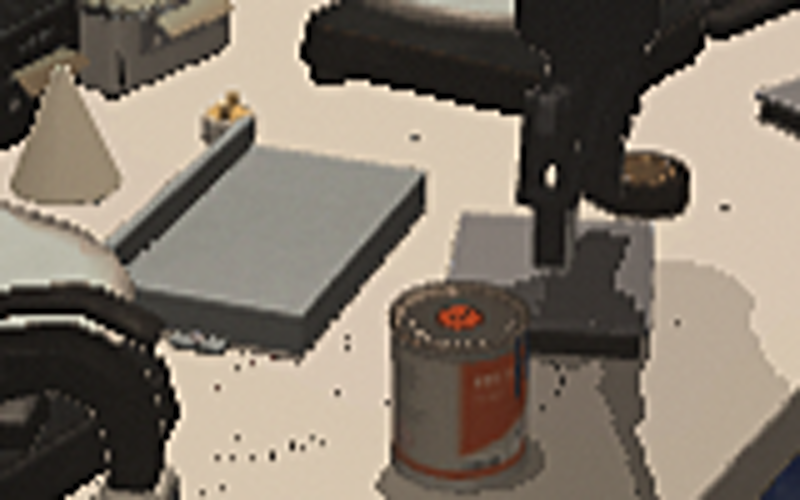

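The view shows the pad not moved, at (330–371, 212–240) in the full picture, with the left finger over it: the open finger tips are higher than I assumed. I'll work out the real tip height.

```bash
python3 - <<'E'
from h import *; from k import *
np.set_printoptions(precision=4,suppress=True)
o=manip.get_obs(); T=o['tool_pos']; print(T)
for z in (0,.008,.013,.02,.025,.03,.035,.04):
    print(z,[ (s,np.round((proj('scene',T*[1,1,0]+EZ*z+s*EY)-[240,170])*5).tolist()) for s in (.043,.057)])
im=manip.grab_frame('scene'); 
m=near('scene','pad',(350,226)); print(m.sum(),np.argwhere(m).min(0),np.argwhere(m).max(0))
E
```

```text
[ 0.4789  0.1591 -0.0051]
0 [(0.043, [551.0, 339.0]), (0.057, [543.0, 350.0])]
0.008 [(0.043, [551.0, 325.0]), (0.057, [543.0, 337.0])]
0.013 [(0.043, [551.0, 317.0]), (0.057, [543.0, 328.0])]
0.02 [(0.043, [552.0, 305.0]), (0.057, [544.0, 316.0])]
0.025 [(0.043, [552.0, 296.0]), (0.057, [544.0, 308.0])]
0.03 [(0.043, [552.0, 288.0]), (0.057, [545.0, 299.0])]
0.035 [(0.043, [553.0, 279.0]), (0.057, [545.0, 290.0])]
0.04 [(0.043, [553.0, 271.0]), (0.057, [545.0, 282.0])]
847 [212 329] [241 371]
```

```bash
python3 - <<'E'
from h import *; from k import *
np.set_printoptions(precision=1,suppress=True)
v=lambda X:(proj('scene',X)-[240,170])*5
print('pad top',[v(p) for p in box(-.055,.055,-.065,.065,.022,.0221,.492,.1612,.424)][::2])
print('stand top',[v(S0+x*EX+y*EY+.024*EZ) for x in(0,.11) for y in(-.1,.1)])
print('tin top/bottom',v([.4515,.325,.079]),v([.4515,.325,0]))
im=cv2.imread('pics/s5.png')
cv2.imwrite('pics/v6.png',cv2.resize(im[100:260,300:420],(600,600*160//120*1)[:2] if 0 else (450,600),interpolation=cv2.INTER_CUBIC))
E
```

```text
pad top [array([655.6, 219.1]), array([651.5, 324.8]), array([461.9, 208.2]), array([439.5, 312. ])]
stand top [array([432. , 167.3]), array([301.7, 312.3]), array([260.6, 140.2]), array([110.6, 277.6])]
tin top/bottom [472.1 304.9] [468.5 450.3]
```

View pics/v6.png

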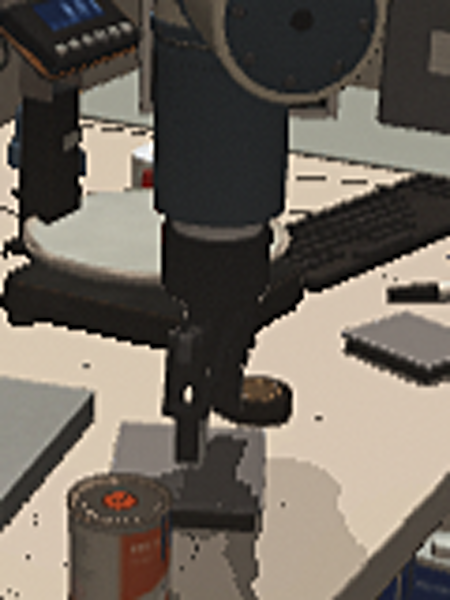

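```bash
python3 - <<'E'
from h import *; from k import *
np.set_printoptions(precision=1,suppress=True)
T=np.array([.4013,.1504,.0662]);R=q2r([-.0208,.9683,.0880,.2329]).as_matrix()
for b in (0,.013,.03,.045): print(b,[proj('top',T-b*R[:,2]+s*R[:,1]+w*R[:,0]) for s in(-.05,.05) for w in (0,.011)])
print('seen',(290.8,286.8),(333.9,278.6))
o=manip.get_obs();print(o['joint_pos'])
E
```

```text
0 [array([288.3, 278.6]), array([287.3, 274.3]), array([331.4, 269.5]), array([330.6, 265.2])]
0.013 [array([288.4, 281.2]), array([287.4, 276.8]), array([332.1, 271.9]), array([331.2, 267.5])]
0.03 [array([288.5, 284.6]), array([287.5, 280.1]), array([333. , 275.2]), array([332.1, 270.7])]
0.045 [array([288.6, 287.7]), array([287.6, 283.2]), array([333.8, 278.1]), array([332.9, 273.6])]
seen (290.8, 286.8) (333.9, 278.6)
[ 0.6  0.3 -0.3 -0.  -0.9  1.1]
```

The tips sit about 40 mm behind the TCP when open, according to the top view as well. I'll back off behind the pad and touch the worktop to measure it.

{"fn": "play_rows", "kwargs": {"moves": [[-0.02, -0.0037, 0, 0, 0, 0], [-0.045, -0.0083, 0, 0, 0, 0], [-0.07, -0.0128, 0, 0, 0, 0], [-0.095, -0.0174, 0, 0, 0, 0], [-0.108, -0.0198, 0, 0, 0, 0], [-0.108, -0.0198, -0.007, 0, 0, 0], [-0.108, -0.0198, -0.014, 0, 0, 0], [-0.108, -0.0198, -0.016, 0, 0, 0], [-0.108, -0.0198, -0.018, 0, 0, 0], [-0.108, -0.0198, -0.019, 0, 0, 0], [-0.108, -0.0198, -0.019, 0, 0, 0]]}}

```text
time_s: 8.05
tool_pos: [0.3711, 0.1392, -0.0245]
tool_rot: [0.0, 0.996, 0.09, -0.001]
force: [0.5, -0.8, -0.0]
opening: 1.002
grip_force: 0.0
```

{"fn": "play_rows", "kwargs": {"moves": [[0, 0, -0.001, 0, 0, 0], [0, 0, -0.002, 0, 0, 0], [0, 0, -0.003, 0, 0, 0], [0, 0, -0.003, 0, 0, 0]]}}

```text
time_s: 8.38
tool_pos: [0.3707, 0.1392, -0.0273]
tool_rot: [0.0, 0.996, 0.09, -0.0]
force: [-0.3, -0.8, -0.0]
opening: 1.001
grip_force: 0.0
```

{"fn": "play_rows", "kwargs": {"moves": [[0, 0, -0.001, 0, 0, 0], [0, 0, -0.002, 0, 0, 0], [0, 0, -0.003, 0, 0, 0], [0, 0, -0.003, 0, 0, 0]]}}

```text
time_s: 8.72
tool_pos: [0.3707, 0.1391, -0.0303]
tool_rot: [0.0, 0.996, 0.091, -0.0]
force: [-0.3, -0.3, -0.3]
opening: 0.999
grip_force: 0.0
```

{"fn": "play_rows", "kwargs": {"moves": [[0, 0, -0.001, 0, 0, 0], [0, 0, -0.002, 0, 0, 0], [0, 0, -0.003, 0, 0, 0], [0, 0, -0.003, 0, 0, 0]]}}

```text
time_s: 9.05
tool_pos: [0.3706, 0.1391, -0.0333]
tool_rot: [0.0, 0.996, 0.091, -0.0]
force: [-0.4, 0.2, -0.6]
opening: 0.999
grip_force: 0.0
```

{"fn": "play_rows", "kwargs": {"moves": [[0, 0, -0.001, 0, 0, 0], [0, 0, -0.002, 0, 0, 0], [0, 0, -0.002, 0, 0, 0]]}}

```text
time_s: 9.3
tool_pos: [0.3706, 0.1391, -0.0353]
tool_rot: [0.0, 0.996, 0.091, -0.0]
force: [-0.8, 0.2, -0.3]
opening: 1.001
grip_force: 0.0
```

{"fn": "play_rows", "kwargs": {"moves": [[0, 0, -0.001, 0, 0, 0], [0, 0, -0.002, 0, 0, 0], [0, 0, -0.002, 0, 0, 0]]}}

```text
time_s: 9.55
tool_pos: [0.3707, 0.1391, -0.0373]
tool_rot: [0.0, 0.996, 0.091, -0.0]
force: [-0.0, -0.7, 0.6]
opening: 1.001
grip_force: 0.0
```

{"fn": "play_rows", "kwargs": {"moves": [[0, 0, -0.001, 0, 0, 0], [0, 0, -0.002, 0, 0, 0], [0, 0, -0.002, 0, 0, 0]]}}

```text
time_s: 9.8
tool_pos: [0.3707, 0.1391, -0.0393]
tool_rot: [0.0, 0.996, 0.091, -0.0]
force: [-0.6, 0.4, 0.2]
opening: 1.001
grip_force: 0.0
```

{"fn": "play_rows", "kwargs": {"moves": [[0, 0, -0.001, 0, 0, 0], [0, 0, -0.002, 0, 0, 0], [0, 0, -0.002, 0, 0, 0]]}}

```text
time_s: 10.05
tool_pos: [0.3707, 0.1391, -0.0413]
tool_rot: [0.0, 0.996, 0.091, -0.0]
force: [0.3, -0.3, 0.3]
opening: 1.003
grip_force: 0.0
```

{"fn": "play_rows", "kwargs": {"moves": [[0, 0, -0.001, 0, 0, 0], [0, 0, -0.002, 0, 0, 0], [0, 0, -0.002, 0, 0, 0]]}}

```text
time_s: 10.3
tool_pos: [0.3707, 0.1391, -0.0433]
tool_rot: [0.0, 0.996, 0.091, -0.0]
force: [-0.1, -0.4, 0.3]
opening: 0.999
grip_force: 0.0
```

```bash
python3 - <<'E'
from h import *; from k import *
np.set_printoptions(precision=1,suppress=True)
im=save('scene','s7');im2=save('top','t7')
a=cv2.resize(im[190:280,300:460],(800,450),interpolation=cv2.INTER_CUBIC)[:,:,::-1]
b=cv2.resize(im2[230:310,260:400],(262,150),interpolation=cv2.INTER_CUBIC)[:,:,::-1]
a=a.copy();a[:150,538:]=b
cv2.imwrite('pics/v7.png',a)
T=manip.get_obs()['tool_pos']
for z in (-.02,0,.02,.04): print(z,[((proj('scene',T*[1,1,0]+s*EY+EZ*z)-[300,190])*5) for s in (-.05,.05)])
E
```

```text
-0.02 [array([489.3, 231.1]), array([448.9, 315.2])]
0 [array([492. , 198.7]), array([451.6, 281.2])]
0.02 [array([494.8, 166. ]), array([454.2, 246.7])]
0.04 [array([497.6, 132.9]), array([457. , 211.7])]
```

View pics/v7.png

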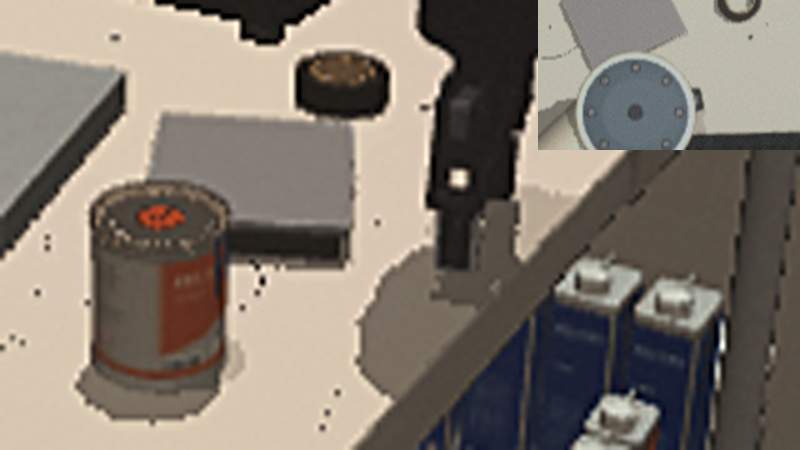

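The picture shows the left finger tip at (457,268), about 8 mm above the worktop (the contact shadow lies just below it). The pad (255,170) is untouched, and tin and tape are in place. So the tips are about 50 mm behind the TCP; a few more mm will give contact.

{"fn": "play_rows", "kwargs": {"moves": [[0, 0, -0.002, 0, 0, 0], [0, 0, -0.003, 0, 0, 0], [0, 0, -0.003, 0, 0, 0]]}}

```text
time_s: 10.65
tool_pos: [0.3706, 0.1391, -0.0464]
tool_rot: [0.0, 0.996, 0.091, -0.001]
force: [-0.4, -0.3, -0.4]
opening: 0.999
grip_force: 0.0
```

{"fn": "play_rows", "kwargs": {"moves": [[0, 0, -0.001, 0, 0, 0], [0, 0, -0.002, 0, 0, 0], [0, 0, -0.002, 0, 0, 0]]}}

```text
time_s: 10.9
tool_pos: [0.3709, 0.1393, -0.0481]
tool_rot: [0.0, 0.996, 0.091, -0.0]
force: [0.4, -0.7, 1.9]
opening: 0.998
grip_force: 0.6
```

{"fn": "play_rows", "kwargs": {"moves": [[0, 0, -0.001, 0, 0, 0], [0, 0, -0.0015, 0, 0, 0], [0, 0, -0.0015, 0, 0, 0]]}}

```text
time_s: 11.15
tool_pos: [0.3709, 0.1393, -0.0482]
tool_rot: [0.0, 0.996, 0.091, -0.0]
force: [-8.1, -1.1, 23.1]
opening: 1.0
grip_force: 11.8
```

Contact came at TCP z = −0.048, so the open tips lie 48 mm behind the TCP. I'll lift to 8 mm tip height and push the pad.

{"fn": "play_rows", "kwargs": {"moves": [[0, 0, 0.006, 0, 0, 0], [0, 0, 0.0098, 0, 0, 0], [0.012, 0.0022, 0.0098, 0, 0, 0], [0.022, 0.004, 0.0098, 0, 0, 0], [0.03, 0.0055, 0.0098, 0, 0, 0], [0.036, 0.0066, 0.0098, 0, 0, 0], [0.042, 0.0077, 0.0098, 0, 0, 0], [0.048, 0.0088, 0.0098, 0, 0, 0], [0.054, 0.0099, 0.0098, 0, 0, 0], [0.06, 0.011, 0.0098, 0, 0, 0], [0.066, 0.0121, 0.0098, 0, 0, 0], [0.072, 0.0132, 0.0098, 0, 0, 0]]}}

```text
time_s: 12.15
tool_pos: [0.4433, 0.1525, -0.0399]
tool_rot: [0.0, 0.996, 0.091, -0.0]
force: [-0.8, 1.1, 0.6]
opening: 1.001
grip_force: 0.3
```

{"fn": "play_rows", "kwargs": {"moves": [[0.005, 0.0009, 0, 0, 0, 0], [0.01, 0.0018, 0, 0, 0, 0], [0.014, 0.0026, 0, 0, 0, 0], [0.018, 0.0033, 0, 0, 0, 0], [0.021, 0.0039, 0, 0, 0, 0], [0.023, 0.0042, 0, 0, 0, 0], [0.025, 0.0046, 0, 0, 0, 0], [0.025, 0.0046, 0, 0, 0, 0]]}}

```text
time_s: 12.82
tool_pos: [0.4682, 0.1571, -0.0398]
tool_rot: [0.0, 0.996, 0.091, -0.0]
force: [0.1, -0.1, -0.1]
opening: 0.998
grip_force: 0.0
```

{"fn": "play_rows", "kwargs": {"moves": [[0.001, 0.0002, 0, 0, 0, 0], [0.002, 0.0004, 0, 0, 0, 0], [0.003, 0.0005, 0, 0, 0, 0], [0.004, 0.0007, 0, 0, 0, 0]]}}

```text
time_s: 13.15
tool_pos: [0.4717, 0.1577, -0.0398]
tool_rot: [0.0, 0.996, 0.091, -0.0]
force: [-2.1, 0.2, 1.8]
opening: 0.997
grip_force: 0.8
```

{"fn": "play_rows", "kwargs": {"moves": [[0.001, 0.0002, 0, 0, 0, 0], [0.002, 0.0004, 0, 0, 0, 0]]}}

```text
time_s: 13.32
tool_pos: [0.4738, 0.1581, -0.0398]
tool_rot: [0.0, 0.996, 0.091, -0.0]
force: [-2.2, 0.2, 1.7]
opening: 1.004
grip_force: 0.9
```

{"fn": "play_rows", "kwargs": {"moves": [[0.001, 0.0002, 0, 0, 0, 0], [0.002, 0.0004, 0, 0, 0, 0]]}}

```text
time_s: 13.48
tool_pos: [0.4753, 0.1583, -0.0399]
tool_rot: [0.0, 0.996, 0.09, -0.001]
force: [-6.1, -1.0, 4.4]
opening: 0.999
grip_force: 3.0
```

Contact with the stand shows as a force of −6 N at finger front −0.109, which matches the −0.110 expected. Next I back off, tilt the fingers to 60° and hook them under the plate's overhang.

```bash
cat >> k.py <<'E'
S0=S0+.0012*EX
B=.048
def Q(t):
    t=np.radians(t);c,s=np.cos(t),np.sin(t)
    if t<=np.pi/2: return np.array([-110*c-6*s,110*s+16*c-min(5*s,16*c)])/1000
    b=t-np.pi/2; return np.array([-24*np.tan(b)+110*np.sin(b)-6*np.cos(b),110*np.cos(b)+6*np.sin(b)])/1000
def lift(t,s=.003,bias=.001,zb=0.):
    phi=max(60,min(t,100)); p=np.radians(phi); q=Q(t)
    return pose(q[0]+s*np.cos(p)+bias,q[1]-s*np.sin(p)+zb,phi,back=B)
def table(p0,r0,seq):
    for n,(P,R) in seq: print(n,delta(P,R,p0,r0))
E
python3 - <<'E'
from k import *
p0,r0=pose(-.110+.0012*0+.0012,.008,90,back=B); print(p0)
seq=[(c,pose(*c,back=B)) for c in [(-.135,.008,90),(-.135,.035,90),(-.135,.035,60),(-.135,.0135,60),(-.115,.0135,60),(-.1085,.0135,60)]]
table(p0,r0,seq)
p0,r0=seq[3][1]; print('from hooked-ready'); table(p0,r0,seq[4:])
E
```

```text
[ 0.47643154  0.158689   -0.04      ]
(-0.135, 0.008, 90) [-0.0258, -0.0047, 0.0, 0.0, 0.0, 0.0]
(-0.135, 0.035, 90) [-0.0258, -0.0047, 0.027, 0.0, 0.0, 0.0]
(-0.135, 0.035, 60) [-0.0007, -0.0001, 0.0279, 5.42, -29.51, 0.0]
(-0.135, 0.0135, 60) [-0.0007, -0.0001, 0.0064, 5.42, -29.51, 0.0]
(-0.115, 0.0135, 60) [0.019, 0.0035, 0.0064, 5.42, -29.51, 0.0]
(-0.1085, 0.0135, 60) [0.0254, 0.0047, 0.0064, 5.42, -29.51, 0.0]
from hooked-ready
(-0.115, 0.0135, 60) [0.0197, 0.0036, 0.0, 0.0, 0.0, 0.0]
(-0.1085, 0.0135, 60) [0.0261, 0.0048, 0.0, 0.0, 0.0, 0.0]
```

{"fn": "play_rows", "kwargs": {"moves": [[-0.012, -0.0022, 0, 0, 0, 0], [-0.0258, -0.0047, 0, 0, 0, 0], [-0.0258, -0.0047, 0.027, 0, 0, 0], [-0.021, -0.004, 0.03, 1.08, -5.9, 0], [-0.016, -0.003, 0.03, 2.17, -11.8, 0], [-0.011, -0.002, 0.03, 3.25, -17.7, 0], [-0.006, -0.001, 0.03, 4.34, -23.6, 0], [-0.0007, -0.0001, 0.028, 5.42, -29.51, 0], [-0.0007, -0.0001, 0.02, 5.42, -29.51, 0], [-0.0007, -0.0001, 0.01, 5.42, -29.51, 0], [-0.0007, -0.0001, 0.0064, 5.42, -29.51, 0], [-0.0007, -0.0001, 0.0064, 5.42, -29.51, 0]]}}

```text
time_s: 14.48
tool_pos: [0.5264, 0.1399, 0.0394]
tool_rot: [-0.007, 0.966, 0.081, 0.247]
force: [1.5, 0.6, 1.6]
opening: 1.005
grip_force: 0.0
```

```bash
python3 - <<'E'
from h import *; from k import *
np.set_printoptions(precision=4,suppress=True)
o=manip.get_obs();P,R=pose(-.135,.0135,60,back=B);print(o['tool_pos'],P,delta(P,R,o['tool_pos'],q2r(o['tool_rot'])),o['force'],o['joint_pos'])
im=save('scene','s8'); save('top','t8')
m=near('scene','pad',(330,222)); print(m.sum(),fit([('scene',m)],pad,[.537,.176,.18]))
print([proj('scene',p).tolist() for p in pad(.5381,.1755,.1815)[::2][:4]], 'mask',np.argwhere(m).min(0)[::-1],np.argwhere(m).max(0)[::-1])
mt=near('top','pad',(298,217)); print(mt.sum(),np.argwhere(mt).min(0)[::-1],np.argwhere(mt).max(0)[::-1]); print(np.round([proj('top',p) for p in pad(.5381,.1755,.1815)[1:8:2]],1).tolist())
E
```

```text
[0.5264 0.1399 0.0394] [ 0.4757  0.1586 -0.0336] [-0.0507, 0.0187, -0.073, 1.8, -1.12, 1.18] [1.4653 0.6335 1.6436] [ 0.3666  0.0613 -1.0158  1.5066 -0.122  -0.1035]
760 (array([0.546 , 0.1499, 0.2567]), np.float64(0.32504440497335707))
[[358.89957967960265, 216.4317952174625], [344.90154994212924, 236.45308759029322], [322.3248710720456, 210.44942962], [305.4784611392553, 229.40860869375487]] mask [309 208] [357 231]
2079 [277 191] [334 238]
[[329.8, 234.5], [277.0, 245.5], [320.5, 191.1], [268.8, 201.7]]
```

The tilt ran into the wrist's near-straight region, and the tool swung clear above the pad without touching anything. I'll fit a quick kinematic model from the recorded poses to find a tilt that can be reached.

```bash
cat > kin.py <<'E'
from k import *
from scipy.optimize import least_squares
LO=np.array([-2.95,-1.21,-1.09,-2.87,-2.94,-3.05]);HI=np.array([2.95,1.97,1.5,1.71,-.07,3.05])
D=[([1.5506,.2551,.1082,0,-1.4239,-.2846],[.165,.5247,.1963],[0,.9884,-.1518,0]),
([.94014,-.22007,-1.08808,.76831,-.46777,.15779],[.40133,.15038,.06619],[-.02083,.96828,.08804,.23291]),
([.75886,.01155,-.44221,-.00014,-1.11693,.99184],[.37199,.14004,.09605],[0,.996,.0905,0]),
([.3666,.0613,-1.0158,1.5066,-.122,-.1035],[.5264,.1399,.0394],[-.007,.966,.081,.247])]
def fk(q,p):
    # p: h shoulder height, a shoulder fwd, d lateral, L1, L2, e elbow offset, Lt, s4,s6 signs
    h,a,d,L1,L2,e,Lt=p; ry=lambda t:Ro.from_rotvec([0,t,0]); rz=lambda t:Ro.from_rotvec([0,0,t])
    R=rz(q[0]); T=R.apply([a,d,h])
    R=R*ry(q[1]); T=T+R.apply([0,0,L1])
    R=R*ry(-q[2]); T=T+R.apply([L2,0,e])
    R=R*Ro.from_rotvec([SG4*q[3],0,0])*ry(-q[4]); T=T+R.apply([Lt,0,0])
    R=R*Ro.from_rotvec([SG6*q[5],0,0])
    return T,R
SG4=SG6=1
E
python3 - <<'E'
import kin; from kin import *
best=None
for a in(1,-1):
  for b in(1,-1):
    kin.SG4,kin.SG6=a,b
    def res(p):
        return np.concatenate([np.r_[fk(q,p)[0]-T,.3*(fk(q,p)[1].apply([1,0,0])-q2r(r).apply([0,0,1]))] for q,T,r in D])
    for x0 in ([.3,0,-.15,.4,.4,0,.25],[.3,.1,-.15,.3,.35,.0,.3],[.15,0,-.15,.5,.5,.05,.2]):
        r=least_squares(res,x0)
        if best is None or r.cost<best[0]-1e-9: best=(r.cost,a,b,r.x,r.fun)
np.set_printoptions(precision=4,suppress=True); print(best)
E
```

```text
(np.float64(0.007532300028409719), -1, 1, array([-0.1583,  0.1652, -0.1156,  0.59  ,  0.1882,  0.1118,  0.3215]), array([-0.039 , -0.0106, -0.0221, -0.    , -0.    ,  0.    , -0.0207,
        0.0041, -0.0064, -0.    ,  0.    , -0.    , -0.0093,  0.0445,
        0.0321, -0.    ,  0.    ,  0.    ,  0.0312, -0.0915, -0.0037,
        0.0002, -0.0002,  0.0001]))
```

```bash
sed -i 's/h,a,d,L1,L2,e,Lt=p;/h,a,d,L1,L2,e,Lt,w=p;/; s/R=R\*Ro.from_rotvec(\[SG4\*q\[3\],0,0\])\*ry(-q\[4\]); T=T+R.apply(\[Lt,0,0\])/R=R*Ro.from_rotvec([SG4*q[3],0,0]); T=T+R.apply([0,w,0]); R=R*ry(-q[4]); T=T+R.apply([Lt,0,0])/' kin.py
python3 - <<'E'
import kin; from kin import *
best=None
kin.SG4,kin.SG6=-1,1
def res(p):
    return np.concatenate([np.r_[fk(q,p)[0]-T,.3*(fk(q,p)[1].apply([1,0,0])-q2r(r).apply([0,0,1]))] for q,T,r in D]+[.01*np.array([p[1],p[2],p[5]])])
for x0 in ([.3,0,0,.4,.4,0,.25,-.15],[.2,.0,0,.45,.45,.0,.3,-.15],[.15,0,0,.5,.5,.0,.3,.15]):
        r=least_squares(res,x0)
        if best is None or r.cost<best[0]-1e-9: best=(r.cost,r.x,r.fun)
np.set_printoptions(precision=4,suppress=True); print(best)
q,T,r=D[0]; print((fk(q,best[1])[1].inv()*q2r(r)).as_rotvec(), [(fk(q,best[1])[1].inv()*q2r(r)).as_rotvec() for q,T,r in D])
E
```

```text
(np.float64(4.127734228400335e-08), array([ 0.1483, -0.0001,  0.0001,  0.5208,  0.401 , -0.    ,  0.3972,
       -0.1544]), array([ 0.    , -0.    ,  0.    , -0.    , -0.    ,  0.    , -0.    ,
       -0.    , -0.    , -0.    ,  0.    , -0.    , -0.    ,  0.    ,
       -0.    , -0.    ,  0.    ,  0.    ,  0.    ,  0.    ,  0.    ,
        0.0002, -0.0002,  0.0001, -0.    ,  0.    , -0.    ]))
[-0.7806  1.4261 -0.7806] [array([-0.7806,  1.4261, -0.7806]), array([-1.4378,  1.043 , -1.4378]), array([1.9931, 0.4187, 1.9931]), array([-1.0541,  1.2996, -1.0547])]
```

The model fits exactly, as a CRX-like wrist with an offset. I'll check IK for the hook and lift path at several tilts.

```bash
cat >> kin.py <<'E'
SG4,SG6=-1,-1
PP=[.1483,0,0,.5208,.4010,0,.3972,-.1544]
RT=(fk(D[0][0],PP)[1].inv()*q2r(D[0][2]))
def ik(P,R,q0):
    f=lambda q:np.r_[(fk(q,PP)[0]-P)*5,(R.inv()*fk(q,PP)[1]*RT).as_rotvec(),1e-4*(q-np.array(q0))]
    r=least_squares(f,np.clip(q0,LO+1e-3,HI-1e-3),bounds=(LO,HI)); return r.x,np.abs(r.fun[:6]).max()
E
python3 - <<'E'
from kin import *
np.set_printoptions(precision=3,suppress=True)
print([(RT.inv()*fk(q,PP)[1].inv()*q2r(r)).magnitude() for q,T,r in D])
q0=[.6,.3,-.45,0,-.9,1.1]
for c in [(-.109,.008,90),(-.125,.0135,60),(-.109,.0135,80),(-.109,.0135,75),(-.109,.0135,70),(-.109,.0135,65),(-.109,.0135,60)]:
    best=min((ik(*pose(*c,back=B),g) for g in (q0,[.9,0,-1,.8,-.6,.2],[.4,.2,-.6,-.8,-.6,1.5],[.4,.2,-.6,.4,-.3,1.5])),key=lambda s:s[1]); print(c,best)
E
```

```text
[1.5700924586837747e-16, 2.0361411765707604e-05, 0.001382539467509953, 0.0014604669468040554]
(-0.109, 0.008, 90) (array([ 0.634,  0.369, -0.394,  0.   , -0.808,  1.118]), np.float64(5.362139551823297e-10))
(-0.125, 0.0135, 60) (array([ 0.365,  0.154, -1.052,  1.71 , -0.111, -0.313]), np.float64(0.1302216848352648))
(-0.109, 0.0135, 80) (array([ 0.692,  0.275, -0.61 ,  0.166, -0.54 ,  0.924]), np.float64(1.1827718693346864e-08))
(-0.109, 0.0135, 75) (array([ 0.708,  0.238, -0.759,  0.369, -0.369,  0.713]), np.float64(2.8951951336342312e-08))
(-0.109, 0.0135, 70) (array([ 0.489,  0.194, -1.009,  1.258, -0.109,  0.025]), np.float64(2.4678960519608553e-07))
(-0.109, 0.0135, 65) (array([ 0.329,  0.185, -1.025,  1.71 , -0.071, -0.278]), np.float64(0.05970218490402548))
(-0.109, 0.0135, 60) (array([ 0.355,  0.179, -1.022,  1.71 , -0.105, -0.303]), np.float64(0.1278085577210051))
```

```bash
cat >> k.py <<'E'
def lift(t,bias=.001,zb=0.):
    phi=max(75,min(t,100)); p=np.radians(phi); q=Q(t); s=np.interp(t,[0,40],[.0078,.004])
    return pose(q[0]+s*np.cos(p)+bias,q[1]-s*np.sin(p)+zb,phi,back=B)
E
python3 - <<'E'
from kin import *
np.set_printoptions(precision=3,suppress=True)
q=np.array([.708,.238,-.759,.369,-.369,.713])
for t in range(0,131,10):
    q,e=ik(*lift(t),q); print(t,q,round(e,6))
r0=q2r([-.007,.966,.081,.247]);p0=np.array([.5264,.1399,.0394])
seq=[(c,pose(*c,back=B)) for c in [(-.135,.06,90),(-.130,.03,75),(-.130,.0085,75)]]
table(p0,r0,seq[:1]); table(*seq[0][1],seq[1:])
print(pose(-.13,.0085,75,back=B)[0])
E
```

```text
0 [ 0.703  0.25  -0.765  0.384 -0.352  0.701] 0.0
10 [ 0.711  0.218 -0.722  0.324 -0.423  0.759] 0.0
20 [ 0.711  0.196 -0.677  0.283 -0.487  0.805] 0.0
30 [ 0.706  0.183 -0.629  0.252 -0.545  0.845] 0.0
40 [ 0.696  0.181 -0.577  0.229 -0.596  0.881] 0.0
50 [ 0.682  0.189 -0.525  0.211 -0.636  0.914] 0.0
60 [ 0.666  0.207 -0.473  0.196 -0.668  0.945] 0.0
70 [ 0.65   0.231 -0.42   0.184 -0.693  0.974] 0.0
80 [ 0.611  0.303 -0.252  0.096 -0.859  1.085] 0.0
90 [ 0.556  0.436  0.011  0.    -1.146  1.197] 0.0
100 [ 0.514  0.576  0.259 -0.057 -1.418  1.252] 0.0
110 [ 0.507  0.606  0.301 -0.056 -1.431  1.258] 0.0
120 [ 0.501  0.636  0.334 -0.055 -1.435  1.263] 0.0
130 [ 0.496  0.662  0.355 -0.054 -1.43   1.268] 0.0
(-0.135, 0.06, 90) [-0.0757, 0.0141, -0.0274, -3.4, 28.4, 0.8]
(-0.13, 0.03, 75) [0.0175, 0.0032, -0.0312, 2.71, -14.75, 0.0]
(-0.13, 0.0085, 75) [0.0175, 0.0032, -0.0527, 2.71, -14.75, 0.0]
[ 0.468  0.157 -0.041]
```

{"fn": "play_rows", "kwargs": {"moves": [[0, 0, 0.02, 0, 0, 0], [-0.01, 0.002, 0.03, -0.5, 4, 0.1], [-0.02, 0.004, 0.03, -1, 8, 0.2], [-0.03, 0.006, 0.03, -1.5, 12, 0.3], [-0.04, 0.008, 0.03, -2, 17, 0.5], [-0.055, 0.01, 0.03, -2.7, 22, 0.6], [-0.065, 0.012, 0.03, -3.4, 28.4, 0.8], [-0.0757, 0.0141, 0.03, -3.4, 28.4, 0.8], [-0.0757, 0.0141, 0.0, -3.4, 28.4, 0.8], [-0.0757, 0.0141, -0.0274, -3.4, 28.4, 0.8], [-0.0757, 0.0141, -0.0274, -3.4, 28.4, 0.8], [-0.0757, 0.0141, -0.0274, -3.4, 28.4, 0.8]]}}

```text
time_s: 15.68
tool_pos: [0.4485, 0.1537, 0.0098]
tool_rot: [0.001, 0.996, 0.091, -0.003]
force: [1.0, 0.6, -0.1]
opening: 1.003
grip_force: 0.0
```

```bash
python3 - <<'E'
from h import *; from k import *
np.set_printoptions(precision=4,suppress=True)
o=manip.get_obs();P,R=pose(-.135,.06,90,back=B);print(o['tool_pos'],P,delta(P,R,o['tool_pos'],q2r(o['tool_rot'])),o['force'],o['joint_pos'])
E
```

```text
[0.4485 0.1537 0.0098] [0.4507 0.154  0.012 ] [0.0022, 0.0003, 0.0022, 0.2, -0.33, -0.09] [ 0.955   0.5588 -0.0528] [ 0.6612  0.2593 -0.3968 -0.001  -0.9214  1.0934]
```

{"fn": "play_rows", "kwargs": {"moves": [[0.004, 0.0007, 0, 0.6, -3, 0], [0.008, 0.0014, 0, 1.2, -6, 0], [0.012, 0.002, -0.005, 1.8, -9, 0], [0.016, 0.0027, -0.01, 2.4, -12, 0], [0.0195, 0.0033, -0.02, 2.91, -15.08, -0.09], [0.0195, 0.0033, -0.035, 2.91, -15.08, -0.09], [0.0195, 0.0033, -0.045, 2.91, -15.08, -0.09], [0.0195, 0.0033, -0.049, 2.91, -15.08, -0.09], [0.0195, 0.0033, -0.0505, 2.91, -15.08, -0.09], [0.0195, 0.0033, -0.0505, 2.91, -15.08, -0.09]]}}

```text
time_s: 16.52
tool_pos: [0.4703, 0.1569, -0.0382]
tool_rot: [-0.012, 0.987, 0.089, 0.133]
force: [0.5, -0.2, -0.2]
opening: 0.999
grip_force: 0.0
```

```bash
python3 - <<'E'
from h import *; from k import *
np.set_printoptions(precision=4,suppress=True)
o=manip.get_obs();p0=o['tool_pos'];r0=q2r(o['tool_rot']);print(p0,o['force'],o['joint_pos'])
table(p0,r0,[(c,pose(*c,back=B)) for c in [(-.13,.0085,75),(-.112,.0085,75),(-.108,.0085,75)]])
save('top','t9');mt=near('top','pad',(298,217)); print(mt.sum(),np.argwhere(mt).min(0)[::-1],np.argwhere(mt).max(0)[::-1]); print(np.round([proj('top',p) for p in pad(.5381,.1755,.1815)[1:8:2]],1).tolist())
E
```

```text
[ 0.4703  0.1569 -0.0382] [ 0.5291 -0.1625 -0.1704] [ 0.7237  0.2076 -0.8348  0.4397 -0.3262  0.6245]
(-0.13, 0.0085, 75) [-0.0022, 0.0003, -0.0025, -0.1, 0.35, 0.04]
(-0.112, 0.0085, 75) [0.0156, 0.0035, -0.0025, -0.1, 0.35, 0.04]
(-0.108, 0.0085, 75) [0.0195, 0.0043, -0.0025, -0.1, 0.35, 0.04]
2345 [278 191] [336 243]
[[329.8, 234.5], [277.0, 245.5], [320.5, 191.1], [268.8, 201.7]]
```

```bash
python3 - <<'E'
from h import *; from k import *
np.set_printoptions(precision=4,suppress=True)
manip.grab_frame('top');m=near('top','pad',(305,217))
x,e=fit([('top',m)],pad,[.535,.16,.18]);print(x,e,'deg',np.degrees(x[2]))
v=np.r_[x[:2],0]-S0;print('stand frame',v@EX,v@EY)
E
```

```text
[0.5411 0.1575 0.1938] 0.03754541784416632 deg 11.102189061006346
stand frame -0.05639535709770926 -0.018816661371372764
```

The pad is square against the stand (11.1° against 10.4°), with its centre 56 mm before the face, but 19 mm off the stand's middle. I'll centre the tool on the pad and hook in.

```bash
sed -i 's/sy=-.006/sy=-.019/' k.py; python3 - <<'E'
from kin import *
np.set_printoptions(precision=3,suppress=True)
p0=np.array([.4703,.1569,-.0382]);r0=q2r([-.012,.987,.089,.133])
table(p0,r0,[(c,pose(*c,back=B)) for c in [(-.13,.0085,75),(-.115,.0085,75),(-.109,.0085,75)]])
q=np.array([.708,.238,-.759,.369,-.369,.713])
for t in (0,60,90,120): print(t,ik(*lift(t),q))
E
```

```text
(-0.13, 0.0085, 75) [0.0002, -0.0125, -0.0025, -0.06, 0.34, 0.09]
(-0.115, 0.0085, 75) [0.015, -0.0098, -0.0025, -0.06, 0.34, 0.09]
(-0.109, 0.0085, 75) [0.0209, -0.0087, -0.0025, -0.06, 0.34, 0.09]
0 (array([ 0.677,  0.247, -0.764,  0.367, -0.35 ,  0.743]), np.float64(1.2056072251631631e-09))
60 (array([ 0.641,  0.203, -0.473,  0.187, -0.667,  0.978]), np.float64(1.528395349170708e-08))
90 (array([ 0.535,  0.433,  0.007,  0.   , -1.144,  1.217]), np.float64(2.6904170946639994e-08))
120 (array([ 0.483,  0.633,  0.329, -0.052, -1.433,  1.281]), np.float64(3.700194339817387e-08))
```

{"fn": "play_rows", "kwargs": {"moves": [[0.0002, -0.006, -0.001, 0, 0.34, 0.09], [0.0002, -0.0125, -0.0025, -0.06, 0.34, 0.09], [0.005, -0.0116, -0.0025, -0.06, 0.34, 0.09], [0.01, -0.0107, -0.0025, -0.06, 0.34, 0.09], [0.015, -0.0098, -0.0025, -0.06, 0.34, 0.09], [0.018, -0.0092, -0.0025, -0.06, 0.34, 0.09], [0.019, -0.009, -0.0025, -0.06, 0.34, 0.09], [0.02, -0.0089, -0.0025, -0.06, 0.34, 0.09]]}}

```text
time_s: 17.38
tool_pos: [0.4901, 0.1475, -0.0419]
tool_rot: [-0.012, 0.987, 0.09, 0.129]
force: [-0.6, -0.0, 0.2]
opening: 1.002
grip_force: 0.0
```

{"fn": "play_rows", "kwargs": {"moves": [[0.001, 0.0002, 0, 0, 0, 0], [0.0015, 0.0003, 0, 0, 0, 0]]}}

```text
time_s: 17.55
tool_pos: [0.4913, 0.1476, -0.0419]
tool_rot: [-0.012, 0.987, 0.09, 0.129]
force: [-0.1, -0.6, 0.1]
opening: 1.001
grip_force: 0.0
```

{"fn": "play_rows", "kwargs": {"moves": [[0.001, 0.0002, 0, 0, 0, 0], [0.002, 0.0004, 0, 0, 0, 0]]}}

```text
time_s: 17.72
tool_pos: [0.4929, 0.1477, -0.042]
tool_rot: [-0.012, 0.987, 0.09, 0.129]
force: [-4.4, 0.1, 1.2]
opening: 0.997
grip_force: 1.6
```

{"fn": "play_rows", "kwargs": {"moves": [[0.001, 0.0002, 0, 0, 0, 0], [0.0015, 0.0003, 0, 0, 0, 0]]}}

```text
time_s: 17.88
tool_pos: [0.4935, 0.1472, -0.0426]
tool_rot: [-0.011, 0.988, 0.09, 0.128]
force: [-7.7, -0.7, 3.5]
opening: 0.999
grip_force: 3.1
```

```bash
python3 - <<'E'
from k import *
for a,b in ((0,30),(30,60),(60,80),(80,95)):
    p0,r0=lift(a); print(a); table(p0,r0,[(t,lift(t)) for t in np.arange(a+2.5,b+.1,2.5)])
E
```

```text
0
2.5 [-0.0002, -0.0, 0.0048, 0.0, 0.0, 0.0]
5.0 [-0.0002, -0.0, 0.0095, 0.0, 0.0, 0.0]
7.5 [-0.0, -0.0, 0.0143, 0.0, 0.0, 0.0]
10.0 [0.0004, 0.0001, 0.0189, 0.0, 0.0, 0.0]
12.5 [0.001, 0.0002, 0.0235, 0.0, 0.0, 0.0]
15.0 [0.0018, 0.0003, 0.028, 0.0, 0.0, 0.0]
17.5 [0.0028, 0.0005, 0.0324, 0.0, 0.0, 0.0]
20.0 [0.004, 0.0007, 0.0368, 0.0, 0.0, 0.0]
22.5 [0.0054, 0.001, 0.041, 0.0, 0.0, 0.0]
25.0 [0.007, 0.0013, 0.0452, 0.0, 0.0, 0.0]
27.5 [0.0088, 0.0016, 0.0492, 0.0, 0.0, 0.0]
30.0 [0.0108, 0.002, 0.0531, 0.0, 0.0, 0.0]
30
32.5 [0.0022, 0.0004, 0.0038, 0.0, 0.0, 0.0]
35.0 [0.0045, 0.0008, 0.0074, 0.0, 0.0, 0.0]
37.5 [0.007, 0.0013, 0.0109, 0.0, 0.0, 0.0]
40.0 [0.0097, 0.0018, 0.0143, 0.0, 0.0, 0.0]
42.5 [0.0127, 0.0023, 0.0173, 0.0, 0.0, 0.0]
45.0 [0.0157, 0.0029, 0.0201, 0.0, 0.0, 0.0]
47.5 [0.019, 0.0035, 0.0228, 0.0, 0.0, 0.0]
50.0 [0.0223, 0.0041, 0.0253, 0.0, 0.0, 0.0]
52.5 [0.0259, 0.0047, 0.0276, 0.0, 0.0, 0.0]
55.0 [0.0295, 0.0054, 0.0297, 0.0, 0.0, 0.0]
57.5 [0.0333, 0.0061, 0.0317, 0.0, 0.0, 0.0]
60.0 [0.0372, 0.0068, 0.0335, 0.0, 0.0, 0.0]
60
62.5 [0.004, 0.0007, 0.0016, 0.0, 0.0, 0.0]
65.0 [0.0081, 0.0015, 0.003, 0.0, 0.0, 0.0]
67.5 [0.0124, 0.0023, 0.0042, 0.0, 0.0, 0.0]
70.0 [0.0167, 0.0031, 0.0052, 0.0, 0.0, 0.0]
72.5 [0.021, 0.0039, 0.006, 0.0, 0.0, 0.0]
75.0 [0.0255, 0.0047, 0.0073, 0.0, 0.0, 0.0]
77.5 [0.0277, 0.0051, 0.0084, -0.45, 2.46, 0.0]
80.0 [0.03, 0.0055, 0.0094, -0.9, 4.92, 0.0]
80
82.5 [0.0023, 0.0004, 0.0009, -0.45, 2.46, -0.0]
85.0 [0.0047, 0.0009, 0.0016, -0.9, 4.92, 0.0]
87.5 [0.0072, 0.0013, 0.0023, -1.35, 7.38, -0.0]
90.0 [0.0097, 0.0018, 0.0028, -1.81, 9.84, 0.0]
92.5 [0.0111, 0.002, 0.0035, -2.26, 12.29, 0.0]
95.0 [0.0126, 0.0023, 0.0041, -2.71, 14.75, 0.0]
```

Lift the first 10°.

{"fn": "play_rows", "kwargs": {"moves": [[-0.0002, 0, 0.0048, 0, 0, 0], [-0.0002, 0, 0.0095, 0, 0, 0], [0, 0, 0.0143, 0, 0, 0], [0.0004, 0.0001, 0.0189, 0, 0, 0]]}}

```text
time_s: 18.22
tool_pos: [0.4943, 0.1476, -0.0229]
tool_rot: [-0.011, 0.988, 0.09, 0.128]
force: [-5.1, -2.8, -0.9]
opening: 0.997
grip_force: 2.4
```

```bash
python3 - <<'E'
from h import *
np.set_printoptions(precision=4,suppress=True)
o=manip.get_obs();print(o['tool_pos'],o['force'],o['moment'])
im=save('scene','s10')
cv2.imwrite('pics/v10.png',cv2.resize(im[170:270,240:400],(800,500),interpolation=cv2.INTER_CUBIC)[:,:,::-1])
E
```

```text
[ 0.4943  0.1476 -0.0229] [-5.1385 -2.7576 -0.8913] [-0.8209  2.2863 -0.0158]
```

View pics/v10.png

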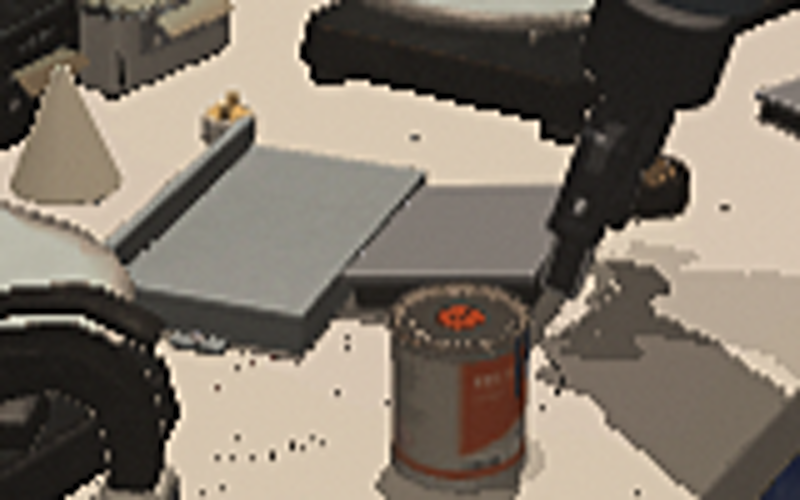

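The view shows the pad against the stand front with its near-left top corner at about (545,268), the finger behind that edge, and the tin and tape in place. I'll check whether that corner has risen.

```bash
cat >> k.py <<'E'
def padpt(t,u,w,y):
    """stand-frame pad point while tipping: u from far plate edge (negative to near), w from rubber face"""
    t=np.radians(t);c,s=np.cos(t),np.sin(t)
    return S0+EX*(u*c+w*s-.022*s)+EZ*(-u*s+w*c-min(.005*s,.016*c))+EY*(y-.019)
E
python3 - <<'E'
from h import *; from k import *
for t in (0,5,10,15): print(t,[np.round((proj('scene',padpt(t,u,.022,y))-[240,170])*5).tolist() for u in (-.11,0) for y in (.065,-.065)])
E
```

```text
0 [[534.0, 306.0], [602.0, 209.0], [338.0, 272.0], [421.0, 180.0]]
5 [[533.0, 291.0], [602.0, 195.0], [338.0, 273.0], [421.0, 181.0]]
10 [[532.0, 275.0], [601.0, 180.0], [338.0, 274.0], [421.0, 182.0]]
15 [[528.0, 260.0], [598.0, 166.0], [338.0, 276.0], [421.0, 184.0]]
```

The corner lies where a tip angle of about 11° puts it, so the lift works. I'll go on.

{"fn": "play_rows", "kwargs": {"moves": [[0.0006, 0.0001, 0.0046, 0, 0, 0], [0.0014, 0.0002, 0.0091, 0, 0, 0], [0.0024, 0.0004, 0.0135, 0, 0, 0], [0.0036, 0.0006, 0.0179, 0, 0, 0], [0.005, 0.0009, 0.0221, 0, 0, 0], [0.0066, 0.0012, 0.0263, 0, 0, 0], [0.0084, 0.0015, 0.0303, 0, 0, 0], [0.0104, 0.0019, 0.0342, 0, 0, 0]]}}

```text
time_s: 18.93
tool_pos: [0.5068, 0.1512, 0.0124]
tool_rot: [-0.012, 0.987, 0.09, 0.13]
force: [0.5, 0.2, -1.0]
opening: 1.002
grip_force: 0.3
```

{"fn": "play_rows", "kwargs": {"moves": [[0.0022, 0.0004, 0.0038, 0, 0, 0], [0.0045, 0.0008, 0.0074, 0, 0, 0], [0.007, 0.0013, 0.0109, 0, 0, 0], [0.0097, 0.0018, 0.0143, 0, 0, 0], [0.0127, 0.0023, 0.0173, 0, 0, 0], [0.0157, 0.0029, 0.0201, 0, 0, 0]]}}

```text
time_s: 19.43
tool_pos: [0.5217, 0.1533, 0.0317]
tool_rot: [-0.012, 0.987, 0.09, 0.129]
force: [0.9, -0.8, -0.4]
opening: 1.002
grip_force: 0.2
```

```bash
cat > chk.py <<'E'
from h import *; from k import *
import sys
np.set_printoptions(precision=1,suppress=True)
im=save('scene','c'+sys.argv[1]);save('top','d'+sys.argv[1])
for cam in('scene','top'):
    for r in manip.cut_out(cam,'pad')[:3]:
        b=r['box'];print(cam,round(r['score'],2),'L,T,R,B',np.array([b[0],b[1],b[0]+b[2],b[1]+b[3]]),r['region'].sum())
    for t in map(float,sys.argv[2:]):
        p=np.array([proj(cam,padpt(t,u,w,y)) for u,w,y in [(a,.022,b) for a in(-.11,0) for b in(-.065,.065)]+[(a,.016,b) for a in(-.11,0) for b in(-.065,.065)]+[(a,0,b) for a in(-.105,-.005) for b in(-.06,.06)]])
        print(cam,t,p.min(0),p.max(0))
o=manip.get_obs();print(o['tool_pos'].round(4),o['force'],o['time_s'])
E
python3 chk.py 1 0 35 45 55
```

```text
scene 0.84 L,T,R,B [309.3 198.  341.5 228.1] 444
scene 0.57 L,T,R,B [390.3 179.5 430.7 196.2] 479
scene 0.0 [307.7 206.1] [360.4 237.6]
scene 35.0 [307.7 192.7] [356.6 232. ]
scene 45.0 [307.7 188.3] [353.8 232.1]
scene 55.0 [307.7 184.6] [350.  232.3]
top 0.79 L,T,R,B [419.  230.2 463.6 278.1] 1390
top 0.77 L,T,R,B [274.6 189.5 337.8 230.7] 1249
top 0.0 [276.1 189.2] [337.1 243.7]
top 35.0 [276.4 189.9] [336.4 236.8]
top 45.0 [276.5 190.1] [335.5 232.4]
top 55.0 [276.7 190.4] [334.4 226.9]
[0.5 0.2 0. ] [ 0.4  0.3 -0.5] 19.6333
```

The top view's lower pad edge at row 231 corresponds to a tip angle of about 48°, so the pad is following. Continuing to 75°.

{"fn": "play_rows", "kwargs": {"moves": [[0.0033, 0.0006, 0.0027, 0, 0, 0], [0.0066, 0.0012, 0.0052, 0, 0, 0], [0.0102, 0.0018, 0.0075, 0, 0, 0], [0.0138, 0.0025, 0.0096, 0, 0, 0], [0.0176, 0.0032, 0.0116, 0, 0, 0], [0.0215, 0.0039, 0.0134, 0, 0, 0], [0.0255, 0.0046, 0.015, 0, 0, 0], [0.0296, 0.0054, 0.0164, 0, 0, 0], [0.0339, 0.0062, 0.0176, 0, 0, 0], [0.0382, 0.007, 0.0186, 0, 0, 0], [0.0425, 0.0078, 0.0194, 0, 0, 0], [0.047, 0.0086, 0.0207, 0, 0, 0]]}}

```text
time_s: 20.63
tool_pos: [0.5694, 0.1624, 0.0532]
tool_rot: [-0.012, 0.987, 0.09, 0.13]
force: [-3.7, 0.4, 6.9]
opening: 1.001
grip_force: 3.6
```

```bash
python3 chk.py 2 65 75 85; python3 - <<'E'
from k import *
p0,r0=lift(75); table(p0,r0,[(t,lift(t)) for t in (77.5,80,82.5,85,87.5,90,92.5,95,97.5,100,102.5,105,110,115,120,125)])
E
```

```text
scene 0.69 L,T,R,B [308.4 187.7 337.3 228.6] 585
scene 0.62 L,T,R,B [390.9 179.6 431.6 199.3] 443
scene 65.0 [307.7 181.9] [345.3 232.3]
scene 75.0 [307.7 180. ] [340.  232.1]
scene 85.0 [307.7 178.3] [334.3 232.1]
top 0.76 L,T,R,B [419.8 229.6 466.2 278.4] 1492
top 0.68 L,T,R,B [355.  217.6 380.7 240.8] 265
top 65.0 [276.  190.8] [332.9 220.4]
top 75.0 [274.3 191.1] [331.3 213.1]
top 85.0 [272.7 184.5] [329.7 209.4]
[0.6 0.2 0.1] [-2.8  0.8  5.8] 20.8333
77.5 [0.0022, 0.0004, 0.0011, -0.45, 2.46, 0.0]
80 [0.0045, 0.0008, 0.002, -0.9, 4.92, 0.0]
82.5 [0.0069, 0.0013, 0.0029, -1.35, 7.38, -0.0]
85 [0.0093, 0.0017, 0.0036, -1.81, 9.84, 0.0]
87.5 [0.0117, 0.0022, 0.0043, -2.26, 12.29, 0.0]
90 [0.0142, 0.0026, 0.0048, -2.71, 14.75, 0.0]
92.5 [0.0157, 0.0029, 0.0055, -3.16, 17.21, 0.0]
95 [0.0172, 0.0032, 0.0061, -3.61, 19.67, -0.0]
97.5 [0.0187, 0.0034, 0.0065, -4.06, 22.13, 0.0]
100 [0.0202, 0.0037, 0.0069, -4.51, 24.59, -0.0]
102.5 [0.0238, 0.0044, 0.0062, -4.51, 24.59, -0.0]
105 [0.0274, 0.005, 0.0053, -4.51, 24.59, -0.0]
110 [0.0342, 0.0063, 0.0029, -4.51, 24.59, -0.0]
115 [0.0407, 0.0075, -0.0002, -4.51, 24.59, -0.0]
120 [0.0467, 0.0086, -0.0042, -4.51, 24.59, -0.0]
125 [0.0521, 0.0096, -0.0089, -4.51, 24.59, -0.0]
```

The fingers now press slightly down in the notch (about 6 N), so I'll add a little height while tipping past upright.

{"fn": "play_rows", "kwargs": {"moves": [[0.0022, 0.0004, 0.003, -0.45, 2.46, 0], [0.0045, 0.0008, 0.0045, -0.9, 4.92, 0], [0.0069, 0.0013, 0.0054, -1.35, 7.38, 0], [0.0093, 0.0017, 0.0061, -1.81, 9.84, 0], [0.0117, 0.0022, 0.0068, -2.26, 12.29, 0], [0.0142, 0.0026, 0.0073, -2.71, 14.75, 0]]}}

```text
time_s: 21.33
tool_pos: [0.5826, 0.1646, 0.0594]
tool_rot: [-0.0, 0.996, 0.091, -0.002]
force: [0.1, 1.1, 1.2]
opening: 1.008
grip_force: 0.5
```

```bash
python3 chk.py 3 75 85 90
```

```text
scene 0.98 L,T,R,B [305.9 181.2 331.2 230.2] 851
scene 0.58 L,T,R,B [391.3 184.2 430.8 198.7] 398
scene 75.0 [307.7 180. ] [340.  232.1]
scene 85.0 [307.7 178.3] [334.3 232.1]
scene 90.0 [307.6 177.9] [331.2 232.1]
top 0.78 L,T,R,B [420.  230.8 463.8 278.1] 1409
top 0.7 L,T,R,B [272.3 191.  328.  209.3] 597
top 75.0 [274.3 191.1] [331.3 213.1]
top 85.0 [272.7 184.5] [329.7 209.4]
top 90.0 [271.9 180.5] [328.8 209.2]
[0.6 0.2 0.1] [ 0.1 -0.  -0.7] 21.5333
```

The pad stands nearly upright (about 89°). Now I take it over the deck edge, slowly.

{"fn": "play_rows", "kwargs": {"moves": [[0.0015, 0.0003, 0.0007, -0.45, 2.46, 0], [0.003, 0.0006, 0.0013, -0.9, 4.92, 0], [0.0045, 0.0008, 0.0017, -1.35, 7.38, 0], [0.006, 0.0011, 0.0021, -1.81, 9.84, 0], [0.0096, 0.0018, 0.0014, -1.81, 9.84, 0], [0.0132, 0.0024, 0.0005, -1.81, 9.84, 0], [0.0166, 0.003, -0.0007, -1.81, 9.84, 0], [0.02, 0.0037, -0.0019, -1.81, 9.84, 0]]}}

```text
time_s: 22.2
tool_pos: [0.6023, 0.1682, 0.0577]
tool_rot: [0.008, 0.992, 0.091, -0.087]
force: [0.5, -0.4, 0.5]
opening: 1.002
grip_force: 0.2
```

```bash
python3 - <<'E'
from h import *; from k import *
np.set_printoptions(precision=1,suppress=True)
im=save('scene','e1');save('top','e2')
for cam in('scene','top'):
    for r in manip.cut_out(cam,'pad')[:3]:
        b=r['box'];print(cam,round(r['score'],2),'L,T,R,B',np.array([b[0],b[1],b[0]+b[2],b[1]+b[3]]),r['region'].sum())
    for be in (10,20,30,40):
        b=np.radians(be); f=lambda u,w,y:S0+EX*(-.024*np.tan(b)+u*np.sin(b)-w*np.cos(b))+EZ*(u*np.cos(b)+w*np.sin(b))+EY*(y-.019)
        p=np.array([proj(cam,f(u,w,y)) for u,w,y in [(u,w,y) for u in(0,.11) for w in (0,.006) for y in(-.065,.065)]+[(u,.022,y) for u in(.005,.105) for y in(-.06,.06)]]); print(cam,be,p.min(0),p.max(0))
print(manip.get_obs()['force'])
E
```

```text
scene 0.96 L,T,R,B [392.5 182.1 430.6 197.9] 449
scene 0.68 L,T,R,B [296.  182.1 329.9 230.6] 1037
scene 10 [302.4 177.7] [331.6 232. ]
scene 20 [297.5 178.3] [332.5 232.3]
scene 30 [293.2 180.1] [333.4 232.6]
scene 40 [290.  182.1] [334.5 233. ]
top 0.74 L,T,R,B [266.8 171.5 325.9 212. ] 1578
top 0.62 L,T,R,B [419.9 232.9 466.5 276. ] 1388
top 10 [270.8 174.5] [328.5 210.1]
top 20 [270.  169.3] [328.8 210.9]
top 30 [269.5 165.2] [329.2 211.7]
top 40 [269.3 162.8] [329.7 212.9]
[ 0.3  0.5 -0.3]
```

About 110° now, leaning over the deck edge. Continue pushing it over.

{"fn": "play_rows", "kwargs": {"moves": [[0.0033, 0.0006, -0.0015, 0, 0, 0], [0.0065, 0.0012, -0.0031, 0, 0, 0], [0.0096, 0.0018, -0.005, 0, 0, 0], [0.0125, 0.0023, -0.0071, 0, 0, 0], [0.0153, 0.0028, -0.0094, 0, 0, 0], [0.0179, 0.0033, -0.0118, 0, 0, 0], [0.02, 0.0037, -0.0145, 0, 0, 0], [0.0223, 0.0041, -0.0173, 0, 0, 0]]}}

```text
time_s: 23.07
tool_pos: [0.6284, 0.1728, 0.0424]
tool_rot: [0.008, 0.992, 0.091, -0.084]
force: [4.5, 1.0, 7.3]
opening: 0.999
grip_force: 3.9
```

```bash
cat > chk2.py <<'E'
from h import *; from k import *
import sys
np.set_printoptions(precision=4,suppress=True)
im=save('scene',sys.argv[1]+'s');save('top',sys.argv[1]+'t')
for cam in('scene','top'):
    for r in manip.cut_out(cam,'pad')[:3]:
        b=r['box'];print(cam,round(r['score'],2),'L,T,R,B',np.array([b[0],b[1],b[0]+b[2],b[1]+b[3]]).round(1),r['region'].sum())
        if cam=='top' and b[0]<350:
            x,e=fit([('top',r['region'])],padup,[.62,.17,.18]);v=np.r_[x[:2],0]-S0;print('flat fit',x,e,'stand',v@EX,v@EY,'yaw rel',np.degrees(x[2])-10.4)
    p=np.array([proj(cam,q) for q in padup(*(S0+.031*EX-.019*EY)[:2],A)]);print(cam,'flat at -24..86',p.min(0),p.max(0))
o=manip.get_obs();print(o['tool_pos'],o['force'],o['time_s'])
E
python3 chk2.py f1
```

```text
scene 0.82 L,T,R,B [292.9 187.9 335.6 229.5] 1161
scene 0.8 L,T,R,B [391.1 182.4 431.5 198.2] 447
scene flat at -24..86 [278.4641 195.1503] [331.9734 225.2471]
top 0.91 L,T,R,B [418.1 232.  464.9 277.2] 1500
top 0.87 L,T,R,B [269.5 165.8 329.8 214.2] 2098
flat fit [0.6128 0.1715 0.2154] 0.13570541994207697 stand 0.016648196465244874 -0.0179972900949894 yaw rel 1.9413197786546963
top flat at -24..86 [269.4213 155.6706] [329.8035 209.0081]
[0.6282 0.1728 0.0422] [5.173  1.3897 6.8365] 23.2667
```

The pad leans at about 130°, and the fingers now hold its upper edge down and back. I'll ease the tool up and back to let it tip.

{"fn": "play_rows", "kwargs": {"moves": [[-0.001, 0, 0.002, 0, 0, 0], [-0.002, 0, 0.005, 0, 0, 0], [-0.004, -0.001, 0.01, 0, 0, 0], [-0.008, -0.0015, 0.016, 0, 0, 0], [-0.014, -0.0026, 0.022, 0, 0, 0], [-0.02, -0.0037, 0.03, 0, 0, 0]]}}

```text
time_s: 23.77
tool_pos: [0.6036, 0.1683, 0.0701]
tool_rot: [0.008, 0.992, 0.09, -0.088]
force: [-0.1, 1.2, -0.1]
opening: 0.998
grip_force: 0.0
```

```bash
python3 chk2.py f2
```

```text
scene 0.88 L,T,R,B [286.6 196.6 335.7 224.1] 976
scene 0.81 L,T,R,B [392.2 183.2 431.6 197.4] 432
scene flat at -24..86 [278.4641 195.1503] [331.9734 225.2471]
top 0.98 L,T,R,B [272.3 169.7 329.4 217.7] 1947
flat fit [0.6076 0.171  0.2052] 0.19412251655629142 stand 0.011451981243573713 -0.017564573544711238 yaw rel 1.3549703543768423
top 0.72 L,T,R,B [420.1 229.2 465.9 276.6] 1503
top flat at -24..86 [269.4213 155.6706] [329.8035 209.0081]
[0.6047 0.1687 0.0708] [-0.2516 -0.1684 -0.5271] 23.9667
```

{"fn": "play_rows", "kwargs": {"moves": [[-0.01, -0.002, 0.02, 0.4, -2, 0], [-0.03, -0.0055, 0.04, 0.9, -5, 0], [-0.06, -0.011, 0.05, 1.4, -8, 0], [-0.09, -0.0165, 0.05, 1.81, -9.84, 0], [-0.12, -0.022, 0.05, 1.81, -9.84, 0], [-0.15, -0.0275, 0.05, 1.81, -9.84, 0], [-0.15, -0.0275, 0.05, 1.81, -9.84, 0]]}}

```text
time_s: 24.55
tool_pos: [0.4497, 0.1395, 0.1201]
tool_rot: [-0.0, 0.996, 0.091, -0.002]
force: [-0.2, 0.9, 0.6]
opening: 1.001
grip_force: 0.0
```

```bash
python3 chk2.py f3; python3 - <<'E'
import cv2,numpy as np
a=cv2.imread('pics/f3s.png')[170:250,240:400];b=cv2.imread('pics/f3t.png')[140:250,220:420]
cv2.imwrite('pics/v11.png',np.vstack([cv2.resize(a,(500,250),interpolation=2),cv2.resize(b,(500,275),interpolation=2)]))
E
```

```text
scene 0.78 L,T,R,B [392.  181.5 429.6 197.9] 428
scene 0.73 L,T,R,B [285.9 197.6 339.8 221.6] 1053
scene flat at -24..86 [278.4641 195.1503] [331.9734 225.2471]
top 0.82 L,T,R,B [270.3 164.  323.6 188.9] 548
flat fit [0.622  0.17   0.3294] 0.7706153202176643 stand 0.025432856193597753 -0.02119566228709422 yaw rel 8.472565780877703
top 0.65 L,T,R,B [418.7 230.6 463.9 275.4] 1483
top flat at -24..86 [269.4213 155.6706] [329.8035 209.0081]
[0.4554 0.1413 0.1202] [0.4572 0.9145 0.0081] 24.75
```

View pics/v11.png

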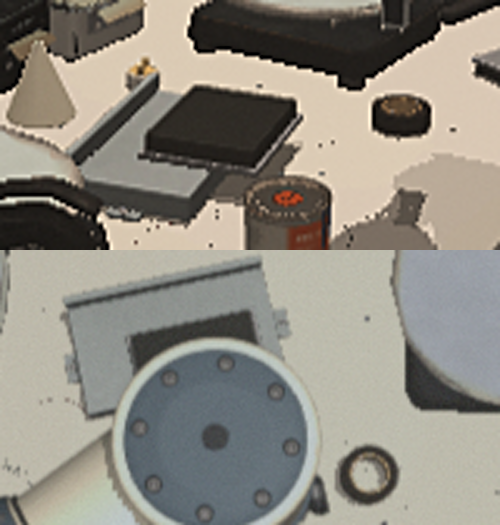

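The view shows the pad on the deck, rubber up, square to the stop. Its far edge is well short of the stop and its front overhangs the deck. The tape (368,472) and tin (288,197) are in place. I'll work out its position to plan the push.

```bash
python3 - <<'E'
from h import *; from k import *
np.set_printoptions(precision=1,suppress=True)
for xc in (.007,.015,.02):
    for sy in (-.019,-.025):
        p=padup(*(S0+xc*EX+sy*EY)[:2],A); print(xc,sy,'near-left plate bottom v11',(proj('scene',p[2])-[240,170])*3.125,'far-left',(proj('scene',p[6])-[240,170])*3.125,'near-right top',(proj('scene',p[1])-[240,170])*3.125,'far rubber edge top v11',[(proj('top',p[i])-[220,140])*2.5+[0,250] for i in(13,15)])
E
```

```text
0.007 -0.019 near-left plate bottom v11 [263.9 177.3] far-left [145.4 156.6] near-right top [312.  112.7] far rubber edge top v11 [array([252.5, 313. ]), array([132. , 337.3])]
0.007 -0.025 near-left plate bottom v11 [266.3 174.3] far-left [148.2 153.8] near-right top [314.  110.2] far rubber edge top v11 [array([258.5, 311.8]), array([138. , 336.1])]
0.015 -0.019 near-left plate bottom v11 [255.1 175.7] far-left [137.  155.1] near-right top [303.8 111.4] far rubber edge top v11 [array([250.9, 305.3]), array([130.5, 329.6])]
0.015 -0.025 near-left plate bottom v11 [257.5 172.8] far-left [139.9 152.3] near-right top [305.8 108.9] far rubber edge top v11 [array([256.9, 304.1]), array([136.5, 328.4])]
0.02 -0.019 near-left plate bottom v11 [249.6 174.8] far-left [131.8 154.2] near-right top [298.6 110.6] far rubber edge top v11 [array([249.8, 300.5]), array([129.5, 324.7])]
0.02 -0.025 near-left plate bottom v11 [252.  171.8] far-left [134.7 151.4] near-right top [300.7 108.1] far rubber edge top v11 [array([255.8, 299.3]), array([135.6, 323.5])]
```

```bash
python3 - <<'E'
from h import *; from k import *
o=manip.get_obs();p0=o['tool_pos'];r0=q2r(o['tool_rot']);print(p0,o['time_s'])
seq=[(c,pose(*c,back=B)) for c in [(-.10,.08,90),(-.10,.027,90),(-.05,.027,90),(-.005,.027,90),(0,.027,90)]]
table(p0,r0,seq); table(*seq[1][1],seq[2:])
E
```

```text
[0.45537307 0.14129424 0.12022195] 24.75
(-0.1, 0.08, 90) [0.0321, 0.0062, -0.0882, 0.01, -0.06, -0.02]
(-0.1, 0.027, 90) [0.0321, 0.0062, -0.1412, 0.01, -0.06, -0.02]
(-0.05, 0.027, 90) [0.0812, 0.0152, -0.1412, 0.01, -0.06, -0.02]
(-0.005, 0.027, 90) [0.1255, 0.0233, -0.1412, 0.01, -0.06, -0.02]
(0, 0.027, 90) [0.1304, 0.0242, -0.1412, 0.01, -0.06, -0.02]
(-0.05, 0.027, 90) [0.0492, 0.009, 0.0, 0.0, 0.0, 0.0]
(-0.005, 0.027, 90) [0.0934, 0.0171, 0.0, 0.0, 0.0, 0.0]
(0, 0.027, 90) [0.0984, 0.0181, 0.0, 0.0, 0.0, 0.0]
```

{"fn": "play_rows", "kwargs": {"moves": [[0.015, 0.003, -0.02, 0, 0, 0], [0.025, 0.0047, -0.045, 0, 0, 0], [0.0321, 0.0062, -0.075, 0, 0, 0], [0.0321, 0.0062, -0.105, 0, 0, 0], [0.0321, 0.0062, -0.125, 0, 0, 0], [0.0321, 0.0062, -0.137, 0, 0, 0], [0.0321, 0.0062, -0.1412, 0, 0, 0], [0.0321, 0.0062, -0.1412, 0, 0, 0]]}}

```text
time_s: 25.42
tool_pos: [0.4869, 0.1468, -0.0225]
tool_rot: [0.001, 0.996, 0.091, -0.002]
force: [0.1, -0.1, 0.5]
opening: 1.001
grip_force: 0.0
```

{"fn": "play_rows", "kwargs": {"moves": [[0.01, 0.0018, 0, 0, 0, 0], [0.02, 0.0037, 0, 0, 0, 0], [0.03, 0.0055, 0, 0, 0, 0], [0.038, 0.007, 0, 0, 0, 0], [0.044, 0.0081, 0, 0, 0, 0], [0.049, 0.009, 0, 0, 0, 0], [0.053, 0.0097, 0, 0, 0, 0], [0.057, 0.0105, 0, 0, 0, 0], [0.061, 0.0112, 0, 0, 0, 0], [0.065, 0.0119, 0, 0, 0, 0]]}}

```text
time_s: 26.25
tool_pos: [0.5516, 0.159, -0.0211]
tool_rot: [0.0, 0.996, 0.091, -0.001]
force: [-1.3, -1.3, 0.9]
opening: 1.002
grip_force: 1.0
```

```bash
python3 chk2.py g1
```

```text
scene 0.74 L,T,R,B [393.1 183.5 429.6 197.5] 430
scene 0.7 L,T,R,B [283.5 198.8 324.9 222.9] 869
scene flat at -24..86 [278.4641 195.1503] [331.9734 225.2471]
top 0.84 L,T,R,B [418.2 231.  464.7 276.1] 1439
top flat at -24..86 [269.4213 155.6706] [329.8035 209.0081]
[ 0.5521  0.1592 -0.021 ] [ 0.411  -0.9721 -0.2854] 26.45
```

{"fn": "play_rows", "kwargs": {"moves": [[0.004, 0.0007, 0, 0, 0, 0], [0.008, 0.0015, 0, 0, 0, 0], [0.012, 0.0022, 0, 0, 0, 0], [0.016, 0.0029, 0, 0, 0, 0], [0.02, 0.0037, 0, 0, 0, 0], [0.023, 0.0042, 0, 0, 0, 0], [0.0255, 0.0047, 0, 0, 0, 0], [0.0275, 0.0051, 0, 0, 0, 0]]}}

```text
time_s: 27.12
tool_pos: [0.5797, 0.1643, -0.0211]
tool_rot: [0.0, 0.996, 0.091, -0.001]
force: [-1.1, 0.3, 1.3]
opening: 0.994
grip_force: 0.6
```

{"fn": "play_rows", "kwargs": {"moves": [[0.001, 0.0002, 0, 0, 0, 0], [0.002, 0.0004, 0, 0, 0, 0], [0.003, 0.0006, 0, 0, 0, 0]]}}

```text
time_s: 27.37
tool_pos: [0.5824, 0.1648, -0.0211]
tool_rot: [0.0, 0.996, 0.091, -0.001]
force: [-0.2, 0.2, -0.4]
opening: 1.0
grip_force: 0.5
```

{"fn": "play_rows", "kwargs": {"moves": [[0.001, 0.0002, 0, 0, 0, 0], [0.002, 0.0004, 0, 0, 0, 0]]}}

```text
time_s: 27.53
tool_pos: [0.5844, 0.1653, -0.021]
tool_rot: [0.0, 0.996, 0.091, -0.001]
force: [-0.6, 0.1, -0.6]
opening: 1.001
grip_force: 0.4
```

```bash
python3 chk2.py g2
```

```text
scene 0.79 L,T,R,B [393.9 181.5 429.3 199.7] 436
scene 0.66 L,T,R,B [272.2 195.7 325.3 222.7] 808
scene flat at -24..86 [278.4641 195.1503] [331.9734 225.2471]
top 0.91 L,T,R,B [417.9 231.2 464.3 276.8] 1399
top flat at -24..86 [269.4213 155.6706] [329.8035 209.0081]
[ 0.5847  0.1653 -0.0209] [-0.796   1.2544 -0.2738] 27.7333
```

{"fn": "play_rows", "kwargs": {"moves": [[0.001, 0.0002, 0, 0, 0, 0], [0.002, 0.0004, 0, 0, 0, 0], [0.002, 0.0004, 0, 0, 0, 0]]}}

```text
time_s: 27.98
tool_pos: [0.5862, 0.1655, -0.021]
tool_rot: [0.0, 0.996, 0.091, -0.001]
force: [-2.7, -0.3, 2.6]
opening: 1.001
grip_force: 1.4
```

{"fn": "play_rows", "kwargs": {"moves": [[0.001, 0.0002, 0, 0, 0, 0], [0.0015, 0.0003, 0, 0, 0, 0], [0.0015, 0.0003, 0, 0, 0, 0]]}}

```text
time_s: 28.23
tool_pos: [0.5864, 0.1655, -0.0211]
tool_rot: [0.0, 0.996, 0.091, -0.002]
force: [-7.4, -1.8, 5.1]
opening: 1.002
grip_force: 4.1
```

Firm contact at the stop: 7 N, with the finger front at 0.6 mm where 0 was expected. Now I back off, rise clear and check.

{"fn": "play_rows", "kwargs": {"moves": [[-0.003, -0.0006, 0, 0, 0, 0], [-0.015, -0.0028, 0, 0, 0, 0], [-0.04, -0.0073, 0, 0, 0, 0], [-0.06, -0.011, 0.02, 0, 0, 0], [-0.09, -0.0165, 0.05, 0, 0, 0], [-0.12, -0.022, 0.085, 0, 0, 0], [-0.14, -0.005, 0.12, 0, 0, 0], [-0.16, 0.03, 0.15, 0, 0, 0], [-0.18, 0.065, 0.17, 0, 0, 0], [-0.2, 0.1, 0.18, 0, 0, 0], [-0.22, 0.135, 0.18, 0, 0, 0], [-0.24, 0.17, 0.18, 0, 0, 0]]}}

```text
time_s: 29.23
tool_pos: [0.3548, 0.3262, 0.1608]
tool_rot: [-0.002, 0.996, 0.091, 0.001]
force: [0.8, 0.9, -1.3]
opening: 1.002
grip_force: 0.0
```

{"fn": "play_rows", "kwargs": {"moves": [[-0.02, 0.035, 0, 0, 0, 0], [-0.04, 0.07, 0, 0, 0, 0], [-0.06, 0.105, 0, 0, 0, 0], [-0.08, 0.14, 0, 0, 0, 0], [-0.1, 0.17, 0, 0, 0, 0], [-0.1, 0.17, 0, 0, 0, 0]]}}

```text
time_s: 29.73
tool_pos: [0.252, 0.4985, 0.1577]
tool_rot: [-0.001, 0.996, 0.093, -0.001]
force: [0.9, -1.5, -0.3]
opening: 0.999
grip_force: 0.0
```

```bash
python3 chk2.py h1; python3 - <<'E'
from h import *; from k import *
np.set_printoptions(precision=4,suppress=True)
manip.grab_frame('top')
for q,z in(('small_tin',.079),('tape',.01)):
    for r in manip.boxes_of('top',q)[:2]: b=r['box'];print(q,r['score'],np.round(b,1),atz('top',(b[0]+b[2]/2,b[1]+b[3]/2),z))
p=np.array([proj('top',q) for q in padup(*(S0+.055*EX-.019*EY)[:2],A)]);print('at stop: L,T,R,B',p.min(0),p.max(0))
im=manip.grab_frame('top'); m=cv2.cvtColor(im,cv2.COLOR_RGB2GRAY)[140:215,245:340]
d=((m<75)).astype(np.uint8);n,l,st,c=cv2.connectedComponentsWithStats(d);i=1+st[1:,4].argmax();print('dark blob',st[i]+[245,140,0,0,0],c[i]+[245,140])
p=np.array([proj('top',q) for q in box(-.05,.05,-.06,.06,.046,.0461,*(S0+.055*EX-.019*EY)[:2],A)]);print('rubber pred',p.min(0),p.max(0),p.mean(0))
E
```

```text
scene 0.85 L,T,R,B [403.5 181.8 428.6 198.5] 367
scene 0.64 L,T,R,B [274.6 196.  323.8 219.8] 970
scene flat at -24..86 [278.4641 195.1503] [331.9734 225.2471]
top 0.95 L,T,R,B [268.  146.2 329.  198.7] 2231
flat fit [0.6495 0.1768 0.2173] 0.05864978902953588 stand 0.0536647438604612 -0.01939245673227135 yaw rel 2.0479596370071906
top 0.87 L,T,R,B [416.8 229.8 470.1 277.4] 1508
top flat at -24..86 [269.4213 155.6706] [329.8035 209.0081]
[0.2553 0.4935 0.1587] [-0.0652 -0.4676 -0.9226] 29.9333
small_tin 0.86 [215.2 241.2  35.1  29.3] [0.4458 0.3239 0.079 ]
at stop: L,T,R,B [267.6908 146.6993] [327.7667 199.6077]
dark blob [ 268  146   57   52 2049] [296.6193 172.2167]
rubber pred [269.229  146.8713] [325.4054 195.3639] [297.0942 171.0266]
```

```bash
python3 - <<'E'
from h import *
a=cv2.imread('pics/t0.png',0);im=save('top','z');b=cv2.imread('pics/z.png',0)
for n,(u,v) in(('tape',(367,229)),('tin',(232,253))):
    t=a[v-18:v+18,u-18:u+18];r=cv2.matchTemplate(b[v-30:v+30,u-30:u+30],t,cv2.TM_CCOEFF_NORMED);print(n,cv2.minMaxLoc(r)[1],np.array(cv2.minMaxLoc(r)[3])-12)
hsv=b; d=(b[140:215,245:340]<75).astype(np.uint8);c=max(cv2.findContours(d,0,2)[0],key=cv2.contourArea)
print('rubber rect',cv2.minAreaRect(c))
e=cv2.fitLine(np.array([(u,140+np.argmin(np.diff(b[140:170,u].astype(int)))) for u in range(278,318)]),cv2.DIST_HUBER,0,.01,.01).ravel();print('far dark edge slope',np.degrees(np.arctan2(e[1],e[0])))
e=cv2.fitLine(np.array([(u,135+np.argmin(np.diff(a[135:170,u].astype(int)))) for u in range(258,322)]),cv2.DIST_HUBER,0,.01,.01).ravel();print('stop edge slope at start',np.degrees(np.arctan2(e[1],e[0])))
E
```

```text
tape 0.9986816644668579 [0 0]
tin 0.997955322265625 [0 0]
rubber rect ((43.773170471191406, 33.941463470458984), (41.97566604614258, 76.6876449584961), 77.90524291992188)
far dark edge slope -11.930371
stop edge slope at start -12.200626
```

Tin and tape have not moved at all. The pad's far edge is parallel to the stop (11.9° against 12.2°) and its position matches contact with the stop. Handing in.

```bash
python3 -c "
from plant import manip
print(manip.finish_job())"
```

```text
the job is handed in; nothing more can be done
None
```

I handed the job in at about 30 s: the pad lies rubber up on the deck against the stop, the highest push I read on the pad was about 8 N, and the tin and tape did not move.

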